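# Lock the governor sheave collar and clamp it

## Robot

A 6-joint arm with a two-finger parallel gripper is mounted at the origin on the work surface. World frame = base frame: x ahead of the robot, y to its left, z up, the work surface at z = 0. Lengths are in m, angles in rad, forces in N, time in s.
With the tool pointing down it reaches from about 0.25 to 0.775 m from the base axis. Payload 4 kg.
Tool frame: the origin (TCP) lies at the very end of the fingers, on their centre line; the grasp point (between the pads) lies 19 mm behind it; z points along the fingers, y is the direction in which the jaws open and shut (so a half turn about z gives the same grasp; the last joint's range is limited). The gripper opens to 85 mm and grips with 20 to 120 N. Pads are 22 mm wide; open, the fingers measure 114 mm over their backs; the gripper's body (76 mm by 85 mm) begins 54 mm behind the grasp point. The pads swing forward as they close: fully open they stand 13 mm farther back than shut.
Start: joints at [-1.364, 0.087, 1.371, -0, 1.684, -0.103], TCP at [0.168, -0.524, 0.231] pointing down, gripper open.
Joint ranges: [-3.1, 3.1], [-0.76, 2.03], [0.27, 2.55], [-1.08, 4.22], [0.17, 2.65], [-2.57, 2.57]. Speed limits (rad/s): [2.79, 2.79, 3.14, 3.14, 3.14, 3.14].

## Interface

Orientations are given as a rotation vector (axis times angle).
In Python, from plant import manip gives the robot as it stands.
- The arm moves only by the tool carry_out, never from a script. Its argument "increments" is a list that holds one entry, the list of rows, each a list of 7 numbers: the turn, a rotation vector about the tool's x, y, z in degrees, then the shift along the tool's x, y, z in m, then the closure, from -1 (fully open) to 1 (shut). A call has 1 to 5 rows; each row is the pose to reach, as a shift and turn from the pose measured when the call began, along the tool's axes at that moment; what a row does not reach only later rows make up. A row lasts 1/8 s, in which the tool goes at most 62.5 mm and 10.7 degrees, less where a joint would pass 70% of its speed; a pose out of reach is approached as far as the arm can. A call with a gripper value outside its range is refused whole. The fingers move at their own pace and stop on an object; "squeeze" is the grip in N (left out, the last holds). Time passes only in rows, so rows that repeat a pose let the fingers close. It gives the time, the measured TCP pose, the force and the opening at its end, in the units of the state.
- manip.state(): the state, without advancing time (a new reading comes with each control period).
- manip.camera(name): name is "side" or "top"; returns the picture (384x512x3 uint8, red, green, blue); there is no depth.
- manip.camera_info(name): a dict with "camera_matrix" (3x3 intrinsics, pixels), "world_from_camera" (4x4, takes a point from camera to world coordinates). Camera axes: x right, y up, looking along -z (the intrinsics and any distortion apply to the point x, -y, -z); pixel columns grow to the right and rows downward; lengths in m; the calibration is good to about 2 mm. A picture is of the moment at which its call begins. camera_info takes no time and is no camera call.
- manip.close_job(): hands the job in, once; it reports no verdict.
The state is a dict: "clock": time; "joints": joint angles; "dq": joint speeds; "effort": joint torques, N m; "tcp_pos": TCP position; "tool_rot": TCP orientation; "ft_force": force on the tool from outside, world axes, zero at the start; "moment": the same for the moment, N m; "width": opening from 0.0 (shut) to 1.0 (fully open).
Only numpy, scipy, OpenCV 4.12 (cv2) and the standard library are available. Lean on these libraries where they do the work, as an engineer would, in place of code of your own. Each camera call takes 0.05 s, during which the arm holds its last target.

## Task

Lock the governor sheave: push the blue lug of the brass lock collar clockwise (seen from above) until the white pointer on its arm lines up with the red locked mark painted on the grey sheave, neither short of it nor past it. Then tighten the clamp nut at the bottom of the deep bore by turning the T-bar of the socket extension standing on it clockwise until it comes up against its stop. Leave the collar on its mark, and do not disturb the loose parts lying around.

Things in the scene. Friction and masses are not known exactly. Their poses are not given: they have to be found in the camera images.
- governor: Fixed sheave assembly on a 200 x 400 x 12 mm plate; origin on the shelf, z up. At y -90 mm: grey sheave, 230 mm diameter, lying flat, top face 50 mm high, dark hub 74 mm diameter, 76 mm high, carrying the collar. At y +150 mm: grey column, 68 mm diameter, 105 mm high, with the deep bore and nut. Grey clamp bar 30 mm wide, 68 mm high, between them.
- collar_axis (a point): Point on the collar's upright turning axis, 70 mm above the shelf (level with the top of the brass ring).
- locked_mark (a point): Point on the red locked mark, 105 mm out from the collar axis along the governor's -y direction, on the sheave's top face (51 mm high). The mark is a red radial line 10 mm wide reaching to the sheave's rim.
- collar_lug (a point): Centre of the top of the collar's blue lug, 118 mm above the shelf, 80 mm from the collar axis. Lug: upright round post, 18 mm diameter, standing 50 mm above the collar's arm (arm top 68 mm high, 28 mm wide, reaching 96 mm from the axis, white pointer line along it). Brass ring 108 mm across. Lug may be pushed or gripped.
- collar (a joint): Turn of the lock collar, rad. 0 = pointer on the red mark (locked); negative = not yet there; grows clockwise seen from above. Starts between -1.15 and -0.55; range -1.3 to 0.35, so there is no stop at the mark. Stiff (0.3 N m, about 4 N at the lug), stays where it is left.
- bore_axis (a point): Point on the upright axis of the deep bore and its nut, level with the mouth of the bore, 105 mm above the shelf.
- tbar_mid (a point): Middle of the T-bar on the socket extension, on the bore axis, 160 mm above the shelf. Its x axis lies along the bar and turns with it. The bar is level, round, 14 mm thick (black ends 17 mm) and reaches 80 mm to each side; it can be pushed anywhere along its length.
- tbar (a joint): Turn of socket extension and nut, rad; grows clockwise seen from above (tightening). Starts between 0.05 and 0.6; against its stop at 1.5 = tight. At 0 the bar's x axis points 135 degrees anticlockwise from the governor's x axis. Stiff (0.35 N m, about 6 N at 60 mm from the axis), stays where it is left.
- flyweight_a: Loose bystander: brass flyweight arm, 147 mm long, 60 mm wide at its round weight, 24 mm high. Origin under its middle.
- flyweight_b: Loose bystander: a second brass flyweight arm, the same.
- spring: Loose bystander: chrome tension spring with end loops, lying along its x axis, 142 mm long, 29 mm high. Origin under its middle.
- bushing: Loose bystander: black rubber bushing, 70 mm diameter, 45 mm high, upright. Origin under its centre.
- pulley: Loose bystander: grey tension pulley lying flat, 150 mm diameter, 40 mm high. Origin under its centre.

How it is judged:
By the outcome, as a careful person would: the job done as asked, in the order asked, and still so for the second after the job is handed in, with the robot touching nothing.
It also fails if it takes over 45 s, if anything falls off the work surface, if the arm or the gripper's body presses on something with over 40 N, if the wrist force passes 120 N, or if a joint passes its speed limit or range.

## Working session

There is one attempt and no reset: what is moved stays moved. The work goes in short steps, Python scripts to look and compute and a tool call to move; the robot and the scene stay as the last step left them, time stands still between calls to the robot, and variables do not carry over. Pictures are saved under pics/ and viewed, and the job is handed in when it is done.

Besides the shell and the picture viewer there is one more tool, called after ">>>" in YAML: its name, and indented under it one key for each argument. carry_out: Moves the arm, as the interface text tells. Its arguments: {"type":"object","properties":{"increments":{"type":"array","items":{"type":"array","items":{"type":"array","items":{"type":"number"}}}},"squeeze":{"type":"number"}},"required":["increments"]}

```bash
mkdir -p pics; ls; python3 - <<'E'
from plant import manip
import cv2,numpy as np
np.set_printoptions(precision=4,suppress=True)
print(manip.state())
for n in("top","side"):
    im=manip.camera(n); cv2.imwrite(f"pics/{n}0.png",im[:,:,::-1])
    i=manip.camera_info(n);print(n,i)
E
```

```text
pics
{'clock': 0.0, 'joints': array([-1.3641,  0.088 ,  1.3723,  0.    ,  1.6836, -0.1031]), 'dq': array([ 0.0012, -0.0004,  0.0009,  0.0004,  0.0015, -0.0005]), 'effort': array([  0.0004, -35.1862, -31.3271,  -0.0001,   0.0107,  -0.    ]), 'tcp_pos': array([ 0.1676, -0.5233,  0.2301]), 'tool_rot': array([-3.1018, -0.4844,  0.0002]), 'ft_force': array([-0.2623, -0.4111, -0.2958]), 'moment': array([ 0.0213,  0.0336, -0.0101]), 'width': 0.9987987159377311}
top {'camera_matrix': array([[447.1742,   0.    , 252.3322],
       [  0.    , 447.1742, 186.9132],
       [  0.    ,   0.    ,   1.    ]]), 'world_from_camera': array([[ 0.0389,  0.9768, -0.2106,  0.2179],
       [-0.9992,  0.0388, -0.0045, -0.0148],
       [ 0.0037,  0.2106,  0.9776,  1.8128],
       [ 0.    ,  0.    ,  0.    ,  1.    ]])}
side {'camera_matrix': array([[445.9371,   0.    , 255.9526],
       [  0.    , 445.9371, 188.2723],
       [  0.    ,   0.    ,   1.    ]]), 'world_from_camera': array([[ 0.9897,  0.1042, -0.0983,  0.4303],
       [-0.1432,  0.7162, -0.683 , -0.9667],
       [-0.0007,  0.69  ,  0.7238,  1.1543],
       [ 0.    ,  0.    ,  0.    ,  1.    ]])}
```

View pics/top0.png

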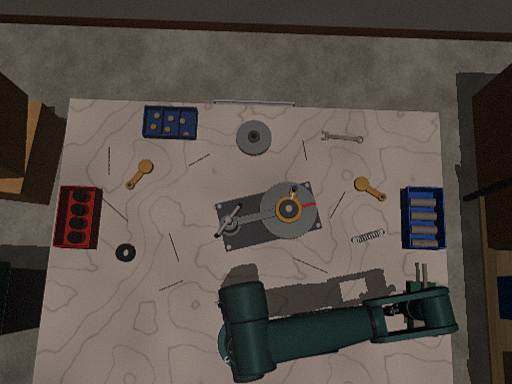

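View pics/side0.png

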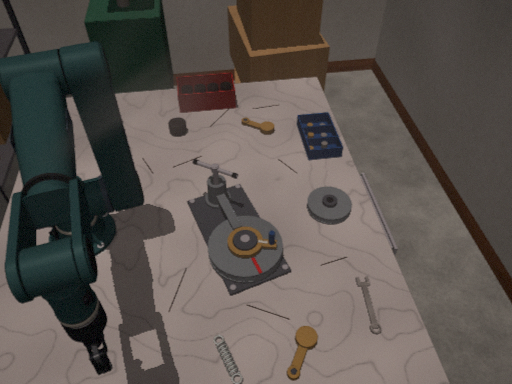

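```bash
python3 - <<'E'
import cv2
a=cv2.imread("pics/top0.png")[70:260,150:390]; cv2.imwrite("pics/top0z.png",cv2.resize(a,None,fx=3.15,fy=3.15,interpolation=cv2.INTER_CUBIC))
a=cv2.imread("pics/side0.png")[80:270,130:370]; cv2.imwrite("pics/side0z.png",cv2.resize(a,None,fx=3.15,fy=3.15,interpolation=cv2.INTER_CUBIC))
E
```

```text
(no output)
```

View pics/top0z.png

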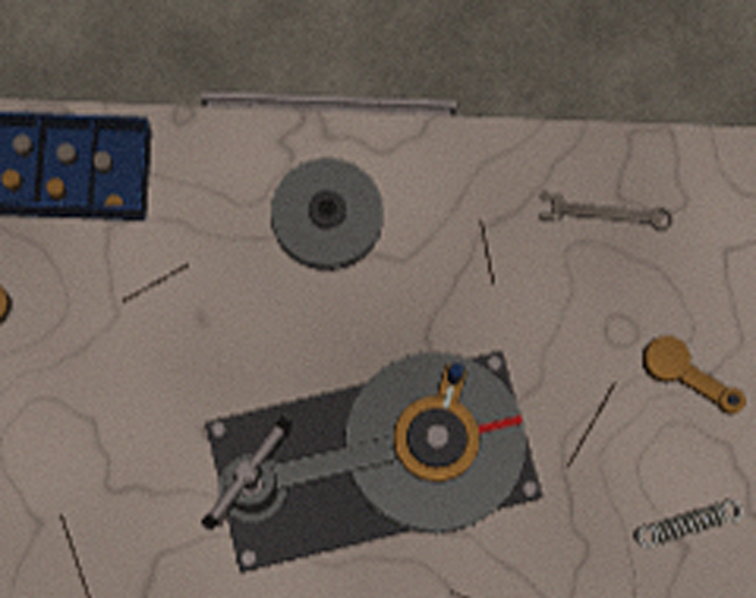

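View pics/side0z.png

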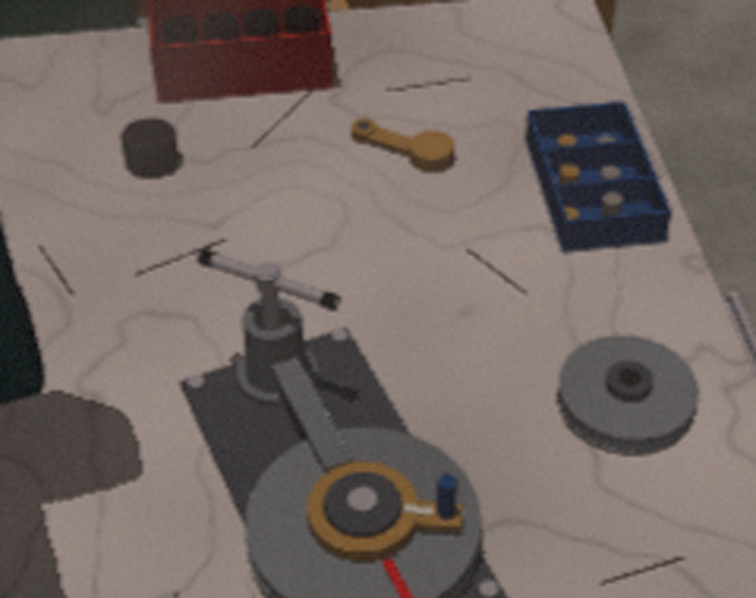

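The top view (zoomed) shows the hub at about (288,208), the red mark to its right and the lug up from it at (294,187). The T-bar ends are near (239,205) and (216,235). Next I fit the governor pose from both views.

```bash
cat > h.py <<'E'
import cv2,numpy as np
from scipy.optimize import least_squares
np.set_printoptions(precision=4,suppress=True)
from plant import manip
def proj(n,P):
    i=manip.camera_info(n);T=np.linalg.inv(i["world_from_camera"])
    P=np.atleast_2d(P);c=P@T[:3,:3].T+T[:3,3]
    c=c*[1,-1,-1]; q=c@i["camera_matrix"].T
    return q[:,:2]/q[:,2:]
def ray(n,uv,z):
    i=manip.camera_info(n);K=i["camera_matrix"];W=i["world_from_camera"]
    d=np.linalg.inv(K)@[uv[0],uv[1],1]; d=W[:3,:3]@(d*[1,-1,-1]); o=W[:3,3]
    return o+d*(z-o[2])/d[2]
def g2w(p,P):
    x,y,a=p[:3];c,s=np.cos(a),np.sin(a);P=np.atleast_2d(P).astype(float)
    return np.c_[x+c*P[:,0]-s*P[:,1],y+s*P[:,0]+c*P[:,1],P[:,2]]
def lug(p,q,r=.08,z=.118):
    a=-np.pi/2-q; return g2w(p,[r*np.cos(a),-.09+r*np.sin(a),z])[0]
def bar(p,q,r,z=.16):
    a=np.radians(135)-q; return g2w(p,[r*np.cos(a),.15+r*np.sin(a),z])[0]
E
cat > fit.py <<'E'
from h import *
zo=lambda p,o:(np.array(p)+.5)/3.15-.5+o
T=lambda *p:zo(p,np.array([150,70])); S=lambda *p:zo(p,np.array([130,80]))
G=[("top",T(207,423),(.1,.2,.012)),("top",T(502,351),(.1,-.2,.012)),("top",T(542,495),(-.1,-.2,.012)),("top",T(242,572),(-.1,.2,.012)),
("top",T(436,436),(0,-.09,.077)),("side",S(362,498),(0,-.09,.077)),("top",T(521,419),(0,-.205,.051)),("side",S(348,328),(.1,.2,.012)),("side",S(181,382),(-.1,.2,.012))]
def res(p,full=False):
    r=[proj(n,g2w(p,P))[0]-uv for n,uv,P in G]
    r.append(proj("top",lug(p,p[3]))[0]-T(456,371)); r.append(proj("side",lug(p,p[3]))[0]-S(447,482))
    for n,uv,s in [("top",T(283,425),1),("top",T(209,522),-1),("side",S(332,299),1),("side",S(205,257),-1)]:
        r.append(proj(n,bar(p,p[4],s*.078))[0]-uv)
    return np.array(r) if full else np.ravel(r)
for s in (0,):
  f=least_squares(res,[.4,-.05,.2,-.9,.3],loss="soft_l1")
  print(f.x,f.cost);print(res(f.x,1))
np.save("p.npy",f.x);p=f.x
print("axis",g2w(p,[0,-.09,.07]),"bore",g2w(p,[0,.15,.16]),"lug",lug(p,p[3]),"locked lug",lug(p,0))
print("bar ends",bar(p,p[4],.08),bar(p,p[4],-.08),"final",bar(p,1.5,.08),bar(p,1.5,-.08))
E
python3 fit.py
```

```text
[ 0.4883 -0.0695  0.2767 -1.0904  3.2545] 16.108762631691988
[[-2.0726 -0.3633]
 [-1.2133  0.0882]
 [-1.0041  1.2668]
 [-2.2792  0.2974]
 [ 1.4363 -0.0828]
 [ 0.218   1.7723]
 [ 1.6956 -0.2836]
 [-1.0727 -1.6766]
 [-1.4345 -1.945 ]
 [ 0.5883 -0.9521]
 [ 0.1579 -0.3268]
 [ 2.462  -1.593 ]
 [-0.1281  0.4615]
 [ 1.1609  2.3881]
 [-0.2349  0.2397]]
axis [[ 0.5129 -0.1561  0.07  ]] bore [[0.4473 0.0748 0.16  ]] lug [ 0.5912 -0.1723  0.118 ] locked lug [ 0.5347 -0.2331  0.118 ]
bar ends [0.5124 0.0282 0.16  ] [0.3823 0.1214 0.16  ] final [0.4812 0.1472 0.16  ] [0.4134 0.0023 0.16  ]
```

```bash
cat > ov.py <<'E'
from h import *
def circ(p,c,r,z,n=60):
    t=np.linspace(0,2*np.pi,n);return g2w(p,np.c_[c[0]+r*np.cos(t),c[1]+r*np.sin(t),0*t+z])
def overlay(n,src,dst,p,box,f):
    im=cv2.imread(src);x0,y0,x1,y1=box
    im=cv2.resize(im[y0:y1,x0:x1],None,fx=f,fy=f,interpolation=cv2.INTER_CUBIC)
    def pl(P,col):
        q=(proj(n,P)+.5-[x0,y0])*f-.5
        cv2.polylines(im,[np.round(q*8).astype(np.int32)],False,col,1,cv2.LINE_AA,3)
    pl(g2w(p,[(.1,.2,.012),(.1,-.2,.012),(-.1,-.2,.012),(-.1,.2,.012),(.1,.2,.012)]),(0,255,0))
    pl(circ(p,(0,-.09),.115,.05),(0,255,255));pl(circ(p,(0,-.09),.054,.07),(255,255,0));pl(circ(p,(0,-.09),.037,.076),(0,255,0))
    pl(circ(p,(0,.15),.034,.105),(0,255,255))
    pl(g2w(p,[(0,-.155,.051),(0,-.205,.051)]),(255,255,255))
    c=lug(p,p[3]);t=np.linspace(0,6.3,20)
    pl(c+.009*np.c_[np.cos(t),np.sin(t),0*t],(255,0,255))
    pl([bar(p,p[4],.08),bar(p,p[4],-.08)],(0,255,0))
    pl([lug(p,p[3],.05,.068),lug(p,p[3],.096,.068)],(255,0,255))
    cv2.imwrite(dst,im)
if __name__=="__main__":
    p=np.load("p.npy")
    overlay("top","pics/top0.png","pics/ovt.png",p,(205,165,335,262),6)
    overlay("side","pics/side0.png","pics/ovs.png",p,(175,145,300,295),4)
E
python3 ov.py
```

```text
(no output)
```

View pics/ovt.png

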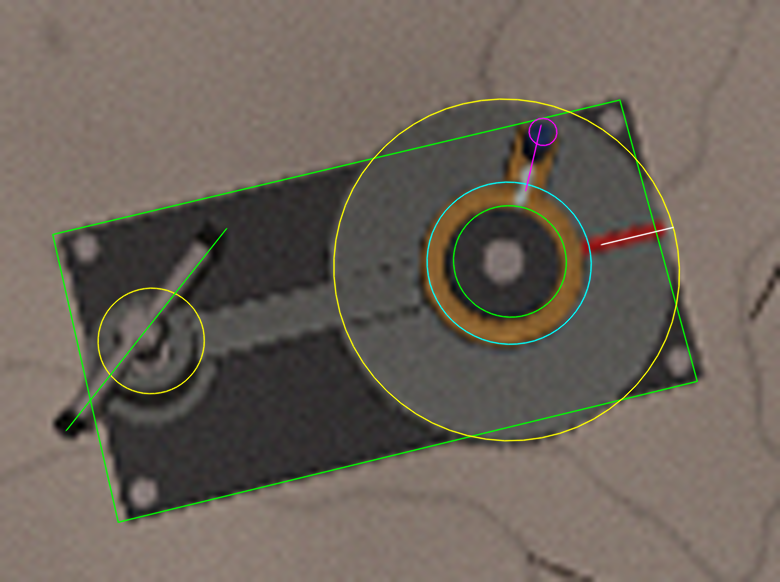

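View pics/ovs.png

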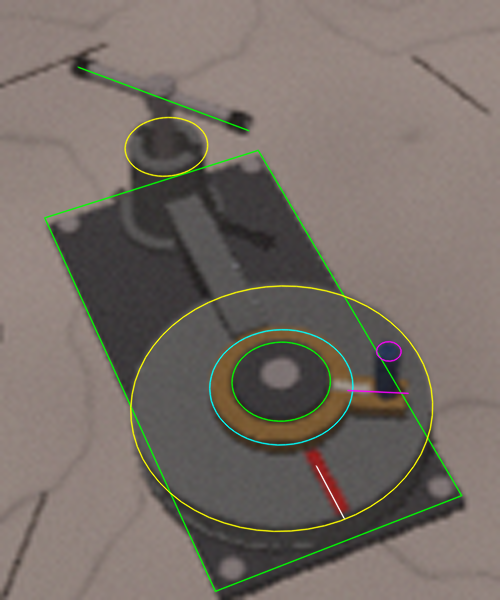

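```bash
cat > meas.py <<'E'
from h import *
p=np.load("p.npy")
def measure(n,src):
    im=cv2.imread(src);im=cv2.resize(im,None,fx=4,fy=4,interpolation=cv2.INTER_CUBIC)
    hsv=cv2.cvtColor(im,cv2.COLOR_BGR2HSV);H,S,V=cv2.split(hsv)
    c0=proj(n,g2w(p,[0,-.09,.07]))[0]
    yy,xx=np.mgrid[:im.shape[0],:im.shape[1]];xx=(xx+.5)/4-.5;yy=(yy+.5)/4-.5
    near=np.hypot(xx-c0[0],yy-c0[1])<40
    W=lambda m,z:np.array([ray(n,uv,z) for uv in zip(xx[m],yy[m])])
    red=near&((H<6)|(H>174))&(S>140)
    blue=near&(H>100)&(H<130)&(S>100)
    br=(near&(H>9)&(H<25)&(S>120)&(V>60)).astype(np.uint8)
    cs,_=cv2.findContours(br,cv2.RETR_EXTERNAL,cv2.CHAIN_APPROX_NONE)
    c=max(cs,key=cv2.contourArea)[:,0]; m=np.zeros_like(br,bool);m[c[:,1],c[:,0]]=1
    P=W(m,.07)[:,:2]
    f=least_squares(lambda q:np.hypot(*(P-q[:2]).T)-.054,[*P.mean(0)],loss="cauchy",f_scale=.002)
    ax=f.x; print(n,"ring c",ax,"med resid",np.median(np.abs(f.fun)))
    R=W(red,.051);rc=R.mean(0)[:2]; d=np.linalg.norm(R[:,:2]-ax,axis=1)
    print(" red c",rc,"r",d.min(),d.max(),"dir deg",np.degrees(np.arctan2(*(rc-ax)[::-1])), red.sum())
    if blue.sum():
        print(" blue px n",blue.sum(),"centroid px",xx[blue].mean(),yy[blue].mean(),"ymin",yy[blue].min())
    # light disc on the hub, at z .078
    hub=np.hypot(xx-proj(n,[*ax,.076])[0][0],yy-proj(n,[*ax,.076])[0][1])<5
    print(" tcp px",proj(n,manip.state()["tcp_pos"]))
    return ax,rc
if __name__=="__main__":
    for n in("top","side"):measure(n,f"pics/{n}0.png")
E
python3 meas.py; python3 - <<'E'
import cv2
a=cv2.imread("pics/top0.png")[240:330,360:470];cv2.imwrite("pics/gr.png",cv2.resize(a,None,fx=6,fy=6,interpolation=cv2.INTER_CUBIC))
E
```

```text
top ring c [ 0.528  -0.1518] med resid 0.011201332013544174Traceback (most recent call last):
  File "meas.py", line 27, in <module>
    for n in("top","side"):measure(n,f"pics/{n}0.png")
                           ~~~~~~~^^^^^^^^^^^^^^^^^^^^
  File "meas.py", line 18, in measure
    R=W(red,.051);rc=R.mean(0)[:2]; d=np.linalg.norm(R[:,:2]-ax,axis=1)
  File "meas.py", line 9, in <lambda>
    W=lambda m,z:np.array([ray(n,uv,z) for uv in zip(xx[m],yy[m])])
                           ~~~^^^^^^^^
  File "h.py", line 11, in ray
    i=manip.camera_info(n);K=i["camera_matrix"];W=i["world_from_camera"]
ValueError: time passes only in moves, steps and waits
```

View pics/gr.png

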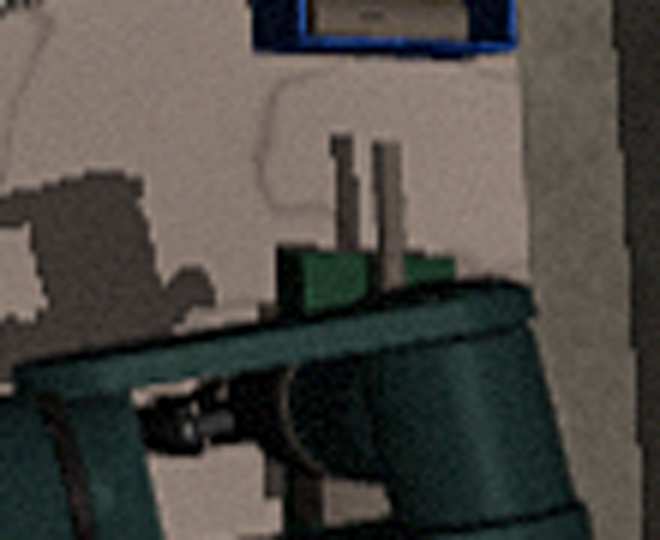

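```bash
python3 - <<'E'
s=open('h.py').read()
s=s.replace("def proj","import os,pickle\nif not os.path.exists('ci.pkl'): pickle.dump({n:manip.camera_info(n) for n in('top','side')},open('ci.pkl','wb'))\nCI=pickle.load(open('ci.pkl','rb'))\ndef proj",1).replace("i=manip.camera_info(n)","i=CI[n]")
open('h.py','w').write(s)
E
python3 - <<'E'
from h import *
st=manip.state();print(st["clock"])
for n in("top","side"):print(n,proj(n,st["tcp_pos"]))
im=cv2.cvtColor(cv2.imread("pics/top0.png"),cv2.COLOR_BGR2HSV)
for u,v in [(278,212),(288,221),(299,210),(294,187),(293,186),(310,204),(305,205),(295,196),(262,215)]: print(u,v,im[v,u])
im=cv2.cvtColor(cv2.imread("pics/side0.png"),cv2.COLOR_BGR2HSV)
for u,v in [(229,240),(245,254),(261,240),(272,235),(272,240),(257,266),(268,243)]: print(u,v,im[v,u])
E
```

```text
0.1
top [[398.1614 304.1373]]
side [[103.737  352.1012]]
278 212 [ 17 168 132]
288 221 [ 16 162 153]
299 210 [ 17 158 140]
294 187 [108 169  74]
293 186 [112  85  54]
310 204 [  0 226 147]
305 205 [  0 230 145]
295 196 [ 15 140 100]
262 215 [30 15 83]
229 240 [ 16 155 120]
245 254 [ 16 144 113]
261 240 [ 18  57 138]
272 235 [110  88  52]
272 240 [118  78  46]
257 266 [  0 195 148]
268 243 [ 16 136 101]
```

```bash
sed -i 's/<40$/<34/; s/S>120)&(V>60)/S>85)\&(V>60)/' meas.py; python3 - <<'E'
from h import *
import meas
for n in("top","side"):
    meas.measure(n,f"pics/{n}0.png")
im=cv2.imread("pics/top0.png")
E
```

```text
top ring c [ 0.528 -0.154] med resid 0.011459268639012248
 red c [ 0.5355 -0.2331] r 0.05242760523413883 0.10745070084500624 dir deg -84.5647727890899 553
 blue px n 292 centroid px 292.8775684931507 189.81506849315068 ymin 185.375
 tcp px [[398.1614 304.1373]]
side ring c [ 0.5132 -0.1547] med resid 0.0028597232339970594
 red c [ 0.5361 -0.2316] r 0.05182784940652981 0.10714896054832507 dir deg -73.42208505977995 822
 blue px n 265 centroid px 271.3957547169811 233.0372641509434 ymin 230.625
 tcp px [[103.737  352.1012]]
```

```bash
python3 - <<'E'
s=open('meas.py').read()
s=s.replace("    f=least","    a0=g2w(p,[0,-.09,.07])[0][:2]; dd=np.hypot(*(P-a0).T); P=P[(dd>.044)&(dd<.064)]\n    f=least").replace("[*P.mean(0)]","a0").replace("S>85","S>105")
open('meas.py','w').write(s)
E
python3 meas.py
```

```text
top ring c [ 0.5112 -0.1513] med resid 0.000700884311344737
 red c [ 0.5355 -0.2331] r 0.0567570686048854 0.11372898907664125 dir deg -73.47755402315389 553
 blue px n 292 centroid px 292.8775684931507 189.81506849315068 ymin 185.375
 tcp px [[398.1614 304.1373]]
side ring c [ 0.5129 -0.1562] med resid 0.002197621114159047
 red c [ 0.5361 -0.2316] r 0.05053085722676839 0.10579499993695439 dir deg -72.86592686707334 822
 blue px n 265 centroid px 271.3957547169811 233.0372641509434 ymin 230.625
 tcp px [[103.737  352.1012]]
```

```bash
cat > fit2.py <<'E'
from h import *
ax=np.array([.5115,-.1525])
for yaw in (.28,.293):
    R=np.array([[np.cos(yaw),-np.sin(yaw)],[np.sin(yaw),np.cos(yaw)]])
    o=ax-R@[0,-.09]
    p=[*o,yaw]
    for q in np.arange(-1.2,-.9,.05):
        print(yaw,round(q,2),proj("top",lug(p,q,z=.093))[0],proj("top",lug(p,q))[0],proj("side",lug(p,q,z=.093))[0],proj("side",lug(p,q))[0])
    print(g2w(p,[0,.15,.16]))
    zo=lambda p,o:(np.array(p)+.5)/3.15-.5+o
    for n,uv in [("top",zo((283,425),[150,70])),("top",zo((209,522),[150,70])),("side",zo((332,299),[130,80])),("side",zo((205,257),[130,80]))]:
        w=ray(n,uv,.16);d=w-g2w(p,[0,.15,.16])[0];print(n,w,np.linalg.norm(d),np.degrees(np.arctan2(d[1],d[0])))
E
python3 fit2.py
```

```text
0.28 -1.2 [291.206 187.721] [291.7777 186.3753] [270.7916 234.2328] [270.9893 229.0232]
0.28 -1.15 [292.2132 187.875 ] [292.7991 186.5314] [270.8597 235.2965] [271.0588 230.0905]
0.28 -1.1 [293.2123 188.0779] [293.8124 186.737 ] [270.861  236.3647] [271.0605 231.1626]
0.28 -1.05 [294.2011 188.3293] [294.8151 186.9918] [270.7951 237.4349] [270.9941 232.2366]
0.28 -1.0 [295.177  188.6286] [295.8049 187.2951] [270.6618 238.5044] [270.8594 233.31  ]
0.28 -0.95 [296.1377 188.975 ] [296.7793 187.6462] [270.4609 239.5703] [270.6561 234.3799]
[[0.4452 0.0782 0.16  ]]
top [0.5043 0.0383 0.16  ] 0.07131541359499052 -33.975152158638856
top [0.3856 0.1198 0.16  ] 0.07266540325982584 145.02302091014977
side [0.5083 0.0405 0.16  ] 0.0734829699238568 -30.78637184773742
side [0.3847 0.1212 0.16  ] 0.07422158411066679 144.52488057129133
0.293 -1.2 [290.9432 187.689 ] [291.5111 186.3429] [270.763  233.9574] [270.9602 228.7467]
0.293 -1.15 [291.952  187.8302] [292.5342 186.486 ] [270.8484 235.0194] [271.0472 229.8125]
0.293 -1.1 [292.9535 188.0205] [293.5498 186.6788] [270.8671 236.0867] [271.0666 230.8835]
0.293 -1.05 [293.9451 188.2593] [294.5556 186.9209] [270.8187 237.1567] [271.018  231.9573]
0.293 -1.0 [294.9246 188.5462] [295.5489 187.2116] [270.7029 238.2266] [270.901  233.0311]
0.293 -0.95 [295.8895 188.8804] [296.5275 187.5503] [270.5196 239.2937] [270.7155 234.1022]
[[0.4422 0.0773 0.16  ]]
top [0.5043 0.0383 0.16  ] 0.07334396267075187 -32.09710097587945
top [0.3856 0.1198 0.16  ] 0.07076059584376083 143.04849912701263
side [0.5083 0.0405 0.16  ] 0.07563739964723815 -29.051963229149017
side [0.3847 0.1212 0.16  ] 0.07233770010556538 142.58008283536984
```

```bash
cat > plan.py <<'E'
from h import *
from scipy.spatial.transform import Rotation as Ro
def down(phi):  # tool z down, tool y at world angle phi (deg)
    a=np.radians(phi);y=np.array([np.cos(a),np.sin(a),0]);z=np.array([0,0,-1.]);return np.c_[np.cross(y,z),y,z]
def rows(wp,clos):  # wp list of (pos,phi) absolute
    s=manip.state();R0=Ro.from_rotvec(s["tool_rot"]).as_matrix();p0=s["tcp_pos"]
    print("t",s["clock"],"p",p0,"phi",np.degrees(np.arctan2(R0[1,1],R0[0,1])),"F",s["ft_force"],"w",s["width"],"j",s["joints"])
    for pos,phi in wp:
        t=np.degrees(Ro.from_matrix(R0.T@down(phi)).as_rotvec());d=R0.T@(np.array(pos)-p0)
        print([*np.round(t,1).tolist(),*np.round(d,4).tolist(),clos])
E
python3 - <<'E'
from plan import *
a=np.array([.1676,-.5233,.2301]);b=np.array([.590,-.169,.20])
rows([(a+(b-a)*k/12,-72.3+119.3*k/12) for k in range(1,6)],-1)
E
```

```text
t 0.1 p [ 0.1676 -0.5234  0.2302] phi -72.25067341108748 F [ 0.2927 -0.2096 -0.931 ] w 0.9970745415184726 j [-1.3641  0.0879  1.3721 -0.      1.6836 -0.1031]
[-0.1, -0.0, -9.9, 0.0426, -0.0174, 0.0027, -1]
[-0.1, -0.0, -19.8, 0.0851, -0.0348, 0.0052, -1]
[-0.1, -0.0, -29.8, 0.1276, -0.0522, 0.0078, -1]
[-0.1, -0.1, -39.7, 0.1702, -0.0696, 0.0103, -1]
[-0.1, -0.1, -49.7, 0.2127, -0.087, 0.0129, -1]
```

>>> carry_out:
  increments:
    - [[0,0,-10,0.043,-0.017,0.003,-1],[0,0,-20,0.085,-0.035,0.005,-1],[0,0,-30,0.128,-0.052,0.008,-1],[0,0,-40,0.17,-0.07,0.01,-1],[0,0,-50,0.213,-0.087,0.013,-1]]

```text
clock: 0.72
tcp_pos: [0.3447, -0.3743, 0.2169]
tool_rot: [-2.601, -1.757, -0.001]
ft_force: [1.1, -0.8, -0.2]
width: 1.001
```

```bash
python3 - <<'E'
from plan import *
a=manip.state()["tcp_pos"];b=np.array([.590,-.169,.20])
rows([(a+(b-a)*k/7,-22.3+69.3*k/7) for k in range(1,6)],-1)
E
```

```text
t 0.725 p [ 0.3447 -0.3743  0.2169] phi -21.93109927514638 F [ 1.1199 -0.8289 -0.1582] w 1.000978042699184 j [-0.9385  0.0004  1.4894  0.0009  1.6544 -0.5556]
[-0.1, -0.1, -9.5, 0.0403, 0.0216, 0.0025, -1]
[-0.1, -0.1, -19.4, 0.0806, 0.0431, 0.0049, -1]
[-0.1, -0.1, -29.3, 0.1209, 0.0647, 0.0074, -1]
[-0.1, -0.1, -39.2, 0.1611, 0.0862, 0.0098, -1]
[-0.0, -0.2, -49.1, 0.2014, 0.1078, 0.0123, -1]
```

>>> carry_out:
  increments:
    - [[0,0,-9.5,0.04,0.022,0.002,-1],[0,0,-19.5,0.081,0.043,0.005,-1],[0,0,-29.5,0.121,0.065,0.007,-1],[0,0,-39,0.161,0.086,0.01,-1],[0,0,-49,0.201,0.108,0.012,-1]]

```text
clock: 1.35
tcp_pos: [0.5207, -0.2269, 0.2043]
tool_rot: [-1.631, -2.682, -0.002]
ft_force: [0.3, -0.5, 0.1]
width: 0.999
```

```bash
python3 - <<'E'
from plan import *
a=manip.state()["tcp_pos"];b=np.array([.590,-.169,.175])
rows([(a+(b-a)*k/2,27+20*k/2) for k in range(1,3)],-1)
E
```

```text
t 1.35 p [ 0.5207 -0.2269  0.2043] phi 27.395853560462456 F [ 0.3144 -0.5041  0.1396] w 0.9992200813446727 j [-0.5118  0.136   1.3704  0.0017  1.6383 -0.9898]
[-0.0, -0.2, -9.6, 0.0097, 0.0441, 0.0147, -1]
[0.0, -0.2, -19.6, 0.0194, 0.0882, 0.0294, -1]
```

>>> carry_out:
  increments:
    - [[0,0,-9.6,0.01,0.044,0.015,-1],[0,0,-19.6,0.019,0.088,0.029,-1],[0,0,-19.6,0.019,0.088,0.029,-1]]

```text
clock: 1.72
tcp_pos: [0.5905, -0.1666, 0.1721]
tool_rot: [-1.142, -2.918, -0.004]
ft_force: [-0.5, -0.8, -0.4]
width: 0.998
```

```bash
cat > snap.py <<'E'
from plan import *
import sys
def snap(k,box=None,f=4,names=("top","side")):
    for n in names:
        im=manip.camera(n);cv2.imwrite(f"pics/{n}{k}.png",im[:,:,::-1])
        x0,y0,x1,y1={"top":(230,150,350,260),"side":(190,150,320,290)}[n]
        z=cv2.resize(im[y0:y1,x0:x1,::-1],None,fx=f,fy=f,interpolation=cv2.INTER_CUBIC)
        t=proj(n,manip.state()["tcp_pos"])[0];u=(t+.5-[x0,y0])*f-.5
        cv2.drawMarker(z,(int(u[0]),int(u[1])),(0,255,0),cv2.MARKER_CROSS,14,1)
        cv2.imwrite(f"pics/{n}{k}z.png",z); print(n,"tcp px",t,"zoom",u)
    s=manip.state();print(s["clock"],s["tcp_pos"],s["joints"],s["ft_force"],s["width"])
snap(sys.argv[1])
E
python3 snap.py 1
```

```text
top tcp px [295.3424 183.6779] zoom [262.8696 136.2116]
side tcp px [271.4784 219.3015] zoom [327.4138 278.7058]
1.825 [ 0.5896 -0.1692  0.1745] [-0.3726  0.2482  1.2985  0.0014  1.5999 -1.1926] [-0.3773  0.2755  0.2497] 0.9965012736159443
```

View pics/top1z.png

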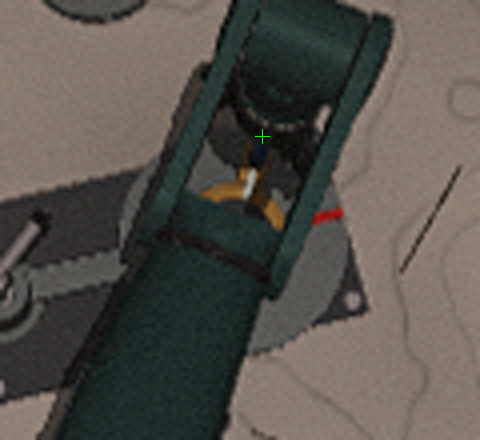

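View pics/side1z.png

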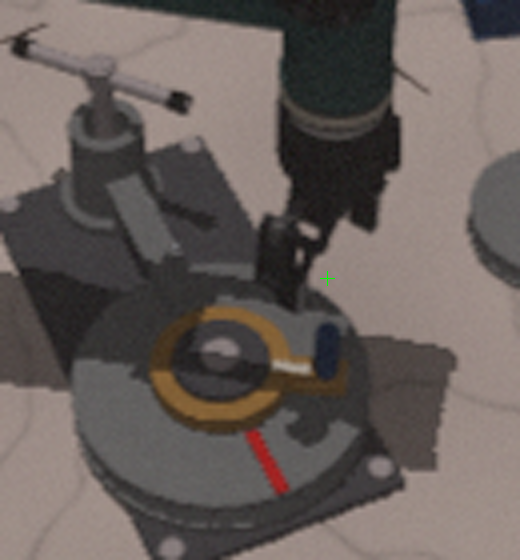

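```bash
python3 - <<'E'
from plan import *
a=manip.state()["tcp_pos"];b=np.array([.590,-.169,.078])
rows([(a+(b-a)*k/3,47) for k in range(1,4)],-1)
E
```

```text
t 1.825 p [ 0.5896 -0.1692  0.1745] phi 46.985001595815355 F [-0.3773  0.2755  0.2497] w 0.9965012736159443 j [-0.3726  0.2482  1.2985  0.0014  1.5999 -1.1926]
[-0.0, -0.3, -0.0, -0.0002, 0.0002, 0.0321, -1]
[-0.0, -0.3, -0.0, -0.0004, 0.0003, 0.0643, -1]
[-0.0, -0.3, -0.0, -0.0006, 0.0005, 0.0964, -1]
```

>>> carry_out:
  increments:
    - [[0,-0.3,0,0,0,0.032,-1],[0,-0.3,0,0,0,0.064,-1],[0,-0.3,0,-0.001,0,0.096,-1],[0,-0.3,0,-0.001,0,0.096,-1]]

```text
clock: 2.33
tcp_pos: [0.5871, -0.1701, 0.0758]
tool_rot: [-1.153, -2.915, 0.001]
ft_force: [-0.6, -0.1, -0.7]
width: 0.996
```

>>> carry_out:
  increments:
    - [[0,0,0,0,0,0,0.2],[0,0,0,0,0,0,0.6],[0,0,0,0,0,0,1],[0,0,0,0,0,0,1],[0,0,0,0,0,0,1]]
  squeeze: 40

```text
clock: 2.95
tcp_pos: [0.5879, -0.1702, 0.077]
tool_rot: [-1.154, -2.917, 0.001]
ft_force: [0.3, 0.3, 2.9]
width: 0.196
```

```bash
cat > arc.py <<'E'
from plan import *
import sys
ax=np.array([.5115,-.1525])
s=manip.state();c=s["tcp_pos"];v=c[:2]-ax;r=np.hypot(*v);a=np.degrees(np.arctan2(v[1],v[0]))
R=Ro.from_rotvec(s["tool_rot"]).as_matrix();phi=np.degrees(np.arctan2(R[1,1],R[0,1]))
print("r",r,"ang",a,"to mark -73.5:",a+73.5)
tot,n=float(sys.argv[1]),int(sys.argv[2])
rows([([*(ax+r*np.array([np.cos(np.radians(a-tot*k/n)),np.sin(np.radians(a-tot*k/n))])),.077],phi-tot*k/n) for k in range(1,n+1)],1)
E
python3 arc.py 25 5
```

```text
r 0.07841462519792357 ang -13.02057590392518 to mark -73.5: 60.47942409607482
t 2.95 p [ 0.5879 -0.1702  0.077 ] phi 46.83718950844053 F [0.333  0.3473 2.9405] w 0.19648425336623251 j [-0.374   0.3022  1.4296 -0.0006  1.4141 -1.1914]
[-0.1, -0.2, 5.0, -0.0032, -0.0061, -0.0, 1]
[-0.1, -0.2, 10.0, -0.0058, -0.0124, -0.0, 1]
[-0.2, -0.2, 15.0, -0.0079, -0.0189, -0.0, 1]
[-0.2, -0.2, 20.0, -0.0094, -0.0256, -0.0, 1]
[-0.2, -0.2, 25.0, -0.0103, -0.0323, -0.0, 1]
```

>>> carry_out:
  increments:
    - [[0,0,5,-0.003,-0.006,0,1],[0,0,10,-0.006,-0.0125,0,1],[0,0,15,-0.008,-0.019,0,1],[0,0,20,-0.0095,-0.0255,0,1],[0,0,25,-0.0105,-0.0325,0,1]]

```text
clock: 3.58
tcp_pos: [0.5739, -0.1997, 0.0769]
tool_rot: [-1.76, -2.597, -0.002]
ft_force: [1.2, 2.8, 1.1]
width: 0.201
```

```bash
python3 arc.py 20 4; python3 snap.py 2
```

```text
r 0.07825680709586662 ang -37.12267104086361 to mark -73.5: 36.37732895913639
t 3.575 p [ 0.5739 -0.1997  0.0769] phi 21.733076234969506 F [1.2428 2.8469 1.087 ] w 0.2012951097203141 j [-0.4292  0.2928  1.4416  0.0019  1.4114 -0.8088]
[-0.1, -0.2, 5.0, -0.0033, -0.006, -0.0001, 1]
[-0.1, -0.2, 10.0, -0.006, -0.0122, -0.0001, 1]
[-0.1, -0.2, 15.0, -0.0082, -0.0187, -0.0001, 1]
[-0.1, -0.2, 20.0, -0.0098, -0.0253, -0.0001, 1]
top tcp px [301.0253 193.3727] zoom [285.6012 174.9908]
side tcp px [266.9899 249.1172] zoom [309.4598 397.969 ]
3.675 [ 0.5733 -0.2005  0.077 ] [-0.43    0.2926  1.4418  0.0005  1.4119 -0.8109] [-0.7349  2.1442  1.1294] 0.19496524487719435
```

View pics/side2z.png

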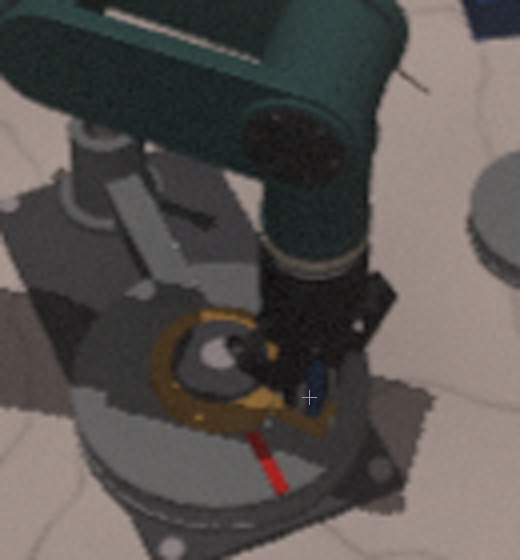

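>>> carry_out:
  increments:
    - [[0,0,5,-0.0033,-0.006,0,1],[0,0,10,-0.006,-0.0122,0,1],[0,0,15,-0.0082,-0.0187,0,1],[0,0,20,-0.0098,-0.0253,0,1],[0,0,20,-0.0098,-0.0253,0,1]]

```text
clock: 4.3
tcp_pos: [0.5535, -0.2181, 0.0769]
tool_rot: [-2.18, -2.254, 0.0]
ft_force: [0.5, 4.1, 0.6]
width: 0.196
```

```bash
python3 arc.py 12 3; python3 snap.py 3
```

```text
r 0.07785671058407036 ang -57.38247763863194 to mark -73.5: 16.11752236136806
t 4.3 p [ 0.5535 -0.2181  0.0769] phi 1.9328193806176328 F [0.5172 4.0635 0.6113] w 0.1964443854714474 j [-0.4715  0.2669  1.4742  0.0017  1.406  -0.5056]
[-0.2, -0.2, 4.0, -0.0026, -0.0048, -0.0, 1]
[-0.2, -0.2, 8.0, -0.0049, -0.0097, -0.0, 1]
[-0.3, -0.2, 12.0, -0.0068, -0.0148, -0.0, 1]
top tcp px [305.41   198.4714] zoom [303.14   195.3857]
side tcp px [261.2523 254.7972] zoom [286.5093 420.689 ]
4.4 [ 0.5535 -0.2181  0.0769] [-0.4714  0.2671  1.474   0.0014  1.4062 -0.5055] [-0.2697  4.2762  1.6892] 0.19496429086566583
```

View pics/side3z.png

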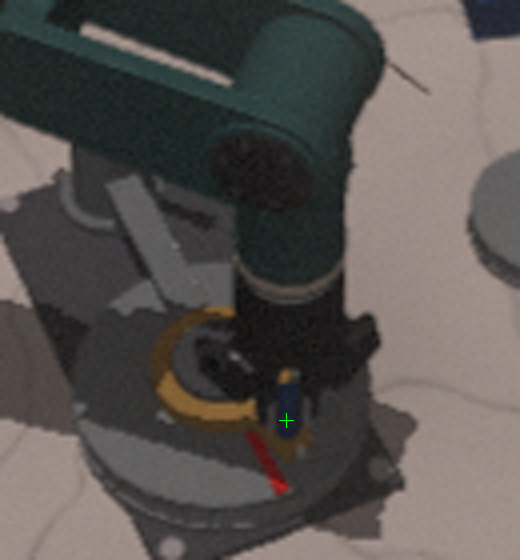

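View pics/top3z.png

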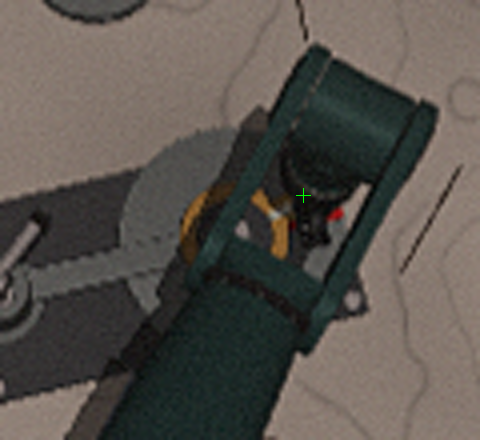

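>>> carry_out:
  increments:
    - [[0,0,4,-0.0026,-0.0048,0,1],[0,0,8,-0.0049,-0.0097,0,1],[0,0,12,-0.0068,-0.0148,0,1],[0,0,14,-0.0076,-0.0174,0,1],[0,0,14,-0.0076,-0.0174,0,1]]

```text
clock: 5.03
tcp_pos: [0.537, -0.2257, 0.077]
tool_rot: [-2.437, -1.974, -0.001]
ft_force: [3.3, 4.5, -0.9]
width: 0.197
```

```bash
python3 arc.py 2 1; python3 snap.py 4
```

```text
r 0.07753018624103042 ang -70.8150517890913 to mark -73.5: 2.6849482109087006
t 5.025 p [ 0.537  -0.2257  0.077 ] phi -11.960902539813656 F [ 3.3056  4.4662 -0.9341] w 0.1965855550718129 j [-0.4966  0.2405  1.5069  0.0024  1.3992 -0.2883]
[-0.2, -0.2, 2.0, -0.0014, -0.0023, -0.0, 1]
top tcp px [307.275  202.6556] zoom [310.5999 212.1225]
side tcp px [256.0398 257.6086] zoom [265.6591 431.9343]
5.125 [ 0.537  -0.2257  0.077 ] [-0.4965  0.2406  1.5068  0.0024  1.3994 -0.2882] [2.7928 4.9903 0.2736] 0.20035943801598363
```

View pics/side4z.png

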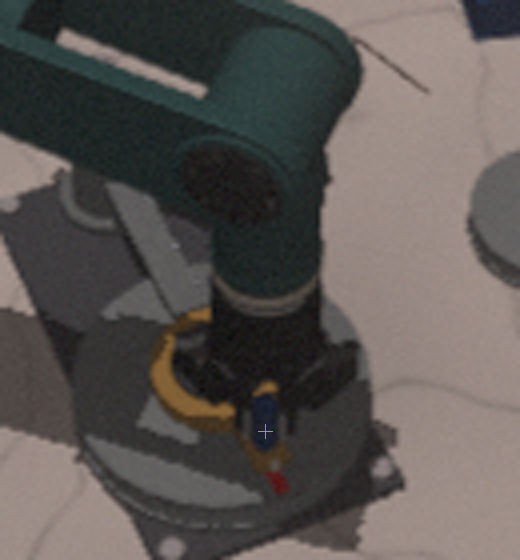

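View pics/top4z.png

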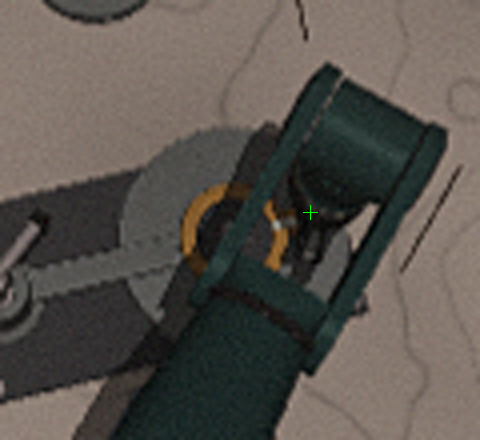

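>>> carry_out:
  increments:
    - [[0,0,0,0,0,0,0.2],[0,0,0,0,0,0,-0.5],[0,0,0,0,0,0,-1],[0,0,0,0,0,-0.05,-1],[0,0,0,0,0,-0.11,-1]]

```text
clock: 5.75
tcp_pos: [0.5361, -0.2261, 0.1862]
tool_rot: [-2.433, -1.972, 0.003]
ft_force: [1.0, -0.1, 0.5]
width: 1.0
```

```bash
python3 - <<'E'
from plan import *
a=manip.state()["tcp_pos"];a2=a.copy();a2[2]=.25;b=np.array([.375,.083,.25])
rows([(a+(b-a)*k/7+[0,0,.02*(k<3)],-12+67*k/7) for k in range(1,6)],-1)
E
```

```text
t 5.75 p [ 0.5361 -0.2261  0.1862] phi -11.966821553609238 F [ 1.0436 -0.1018  0.5146] w 1.0003531858030095 j [-0.4974  0.1774  1.3592  0.0016  1.6147 -0.2885]
[-0.5, -0.3, -9.5, 0.0385, -0.0319, -0.0287, -1]
[-0.5, -0.3, -19.1, 0.077, -0.0637, -0.0373, -1]
[-0.4, -0.4, -28.7, 0.1154, -0.0953, -0.026, -1]
[-0.4, -0.4, -38.3, 0.1538, -0.127, -0.0347, -1]
[-0.4, -0.4, -47.8, 0.1923, -0.1588, -0.0433, -1]
```

>>> carry_out:
  increments:
    - [[0,0,-9.5,0.0385,-0.032,-0.03,-1],[0,0,-19,0.077,-0.064,-0.045,-1],[0,0,-28.7,0.1155,-0.0955,-0.055,-1],[0,0,-38.3,0.154,-0.127,-0.06,-1],[0,0,-47.8,0.192,-0.159,-0.063,-1]]

```text
clock: 6.38
tcp_pos: [0.42, -0.0048, 0.252]
tool_rot: [-1.42, -2.793, -0.003]
ft_force: [0.3, -0.1, 0.1]
width: 0.998
```

```bash
python3 - <<'E'
from plan import *
a=manip.state()["tcp_pos"];b=np.array([.375,.083,.25])
rows([(a+(b-a)*k/2,35.8+19.2*k/2) for k in range(1,3)],1)
E
```

```text
t 6.375 p [ 0.42   -0.0048  0.252 ] phi 36.112657601660935 F [ 0.3153 -0.0534  0.0644] w 0.9979581965627039 j [-0.15   -0.2046  1.6068  0.0046  1.7467 -0.7795]
[-0.1, -0.5, -9.3, 0.0487, 0.0077, 0.0014, 1]
[-0.0, -0.5, -18.9, 0.0974, 0.0153, 0.0028, 1]
```

>>> carry_out:
  increments:
    - [[0,0,-9.3,0.0487,0.008,0.001,0],[0,-0.5,-19,0.0975,0.015,0.003,1],[0,-0.5,-19,0.0975,0.015,0.003,1],[0,-0.5,-19,0.0975,0.015,0.003,1]]

```text
clock: 6.88
tcp_pos: [0.3749, 0.0824, 0.25]
tool_rot: [0.943, 2.996, -0.002]
ft_force: [1.7, -0.2, 0.7]
width: 0.144
```

```bash
python3 snap.py 5; python3 - <<'E'
import cv2
for n,b in(("top",(265,175,325,235)),("side",(205,210,285,290))):
    x0,y0,x1,y1=b;a=cv2.imread(f"pics/{n}5.png")[y0:y1,x0:x1];cv2.imwrite(f"pics/{n}5c.png",cv2.resize(a,None,fx=9 if n=="top" else 7,fy=9 if n=="top" else 7,interpolation=cv2.INTER_CUBIC))
E
sed -i 's/{n}0.png/{n}5.png/' meas.py; python3 meas.py
```

```text
top tcp px [224.6837 236.1253] zoom [-19.7652 346.001 ]
side tcp px [189.31  148.715] zoom [-1.2599 -3.64  ]
6.975 [0.3752 0.0819 0.2497] [ 0.0679 -0.2931  1.6806 -0.0012  1.7547 -0.8918] [ 0.3113 -0.2038  0.4603] -0.002469917264101663
top ring c [ 0.5111 -0.1517] med resid 0.0006213725993948448
 red c [ 0.5413 -0.2539] r 0.09849721586249137 0.1137644559232237 dir deg -73.54329679518003 135
 blue px n 325 centroid px 305.7357692307692 203.0173076923077 ymin 199.625
 tcp px [[224.7452 236.1042]]
side ring c [ 0.5125 -0.1547] med resid 0.0010354963098944472
 red c [ 0.5411 -0.2499] r 0.09110962912605546 0.10734544920379349 dir deg -73.26767329591624 246
 blue px n 538 centroid px 255.79089219330854 253.62407063197026 ymin 248.875
 tcp px [[189.31  148.715]]
```

View pics/top5c.png

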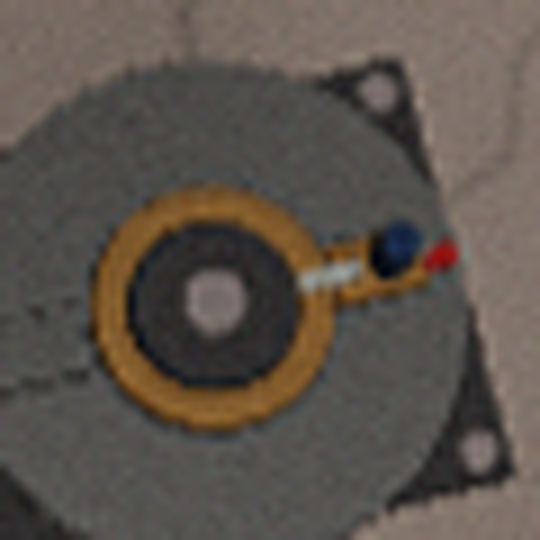

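View pics/side5c.png

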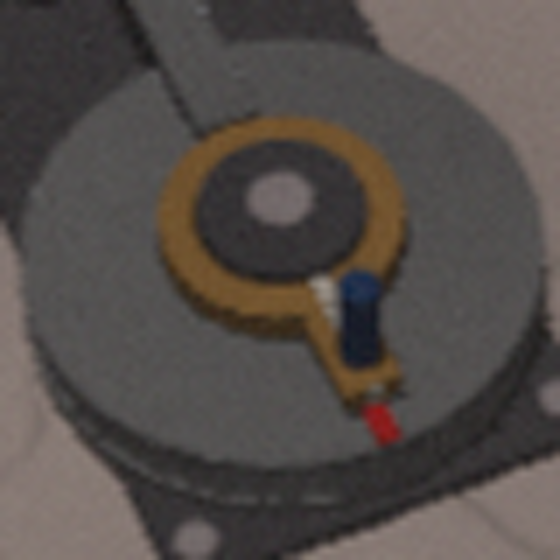

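View pics/side5.png

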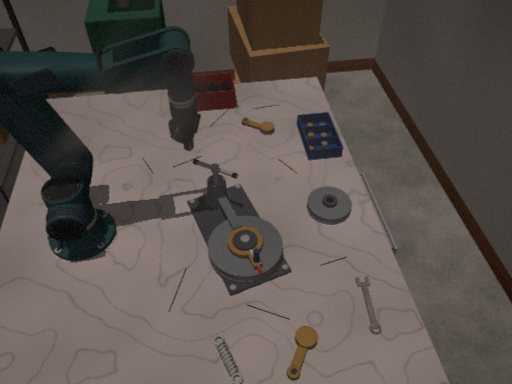

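```bash
cat > col.py <<'E'
from h import *
import sys
k=sys.argv[1]
AX={"top":np.array([.5111,-.1516]),"side":np.array([.5127,-.1550])}
for n in("top","side"):
    im=cv2.imread(f"pics/{n}{k}.png");f=4
    im=cv2.GaussianBlur(cv2.resize(im,None,fx=f,fy=f,interpolation=cv2.INTER_CUBIC),(0,0),1.5)
    hsv=cv2.cvtColor(im,cv2.COLOR_BGR2HSV).astype(int)
    K=CI[n]
    yy,xx=np.mgrid[:im.shape[0],:im.shape[1]];xx=(xx+.5)/f-.5;yy=(yy+.5)/f-.5
    c=proj(n,[*AX[n],.0685])[0];box=np.hypot(xx-c[0],yy-c[1])<32
    def un(m,z):
        return np.array([ray(n,uv,z)[:2] for uv in zip(xx[m],yy[m])])
    def ang(v):return np.degrees(np.arctan2(v[...,1],v[...,0]))
    wh=box&(hsv[...,2]>118)&(hsv[...,1]<90)
    P=un(wh,.0685);d=P-AX[n];r=np.hypot(*d.T);a=ang(d);m=(r>.045)&(r<.1)&(a<-50)&(a>-100)
    print(n,"white n",m.sum(),"mean",P[m].mean(0),"r",r[m].min(),r[m].max(),"ang",ang(P[m].mean(0)-AX[n]))
    red=box&((hsv[...,0]<6)|(hsv[...,0]>174))&(hsv[...,1]>140)
    P=un(red,.051);print("  red ang",ang(P.mean(0)-AX[n]),P.mean(0))
    bl=box&(hsv[...,0]>98)&(hsv[...,0]<130)&(hsv[...,1]>90)
    B=np.c_[xx[bl],yy[bl]];
    # compare with silhouette of the post at trial angles: centroid of projected post
    t=np.linspace(0,2*np.pi,24);best=[]
    for th in np.arange(-80,-60,.25):
        cc=AX[n]+.08*np.array([np.cos(np.radians(th)),np.sin(np.radians(th))])
        Q=np.vstack([np.c_[cc[0]+.009*np.cos(t),cc[1]+.009*np.sin(t),0*t+z] for z in(.068,.118)])
        h=cv2.convexHull(proj(n,Q).astype(np.float32))[:,0]
        M=np.zeros(xx.shape,np.uint8);cv2.fillPoly(M,[np.round(((h+.5)*f-.5)*16).astype(np.int32)],1,cv2.LINE_8,4)
        i=(M>0)&bl;u=(M>0)|bl;best.append((i.sum()/u.sum(),th))
    best.sort(reverse=True);print("  lug IoU best",best[:4],"n",bl.sum())
E
python3 col.py 5
```

```text
top white n 207 mean [ 0.528  -0.2049] r 0.045008365744938265 0.06834560880105481 ang -72.3921150904794
  red ang -73.65090623687726 [ 0.5411 -0.2538]
  lug IoU best [(np.float64(0.5443548387096774), np.float64(-70.5)), (np.float64(0.5432595573440644), np.float64(-71.75)), (np.float64(0.5432595573440644), np.float64(-72.0)), (np.float64(0.5421686746987951), np.float64(-70.0))] n 270
side white n 55 mean [ 0.5258 -0.2018] r 0.045046894071391765 0.053509508211586544 ang -74.32660853601985
  red ang -73.37396933727035 [ 0.5401 -0.2468]
  lug IoU best [(np.float64(0.4582763337893297), np.float64(-71.5)), (np.float64(0.45516304347826086), np.float64(-74.0)), (np.float64(0.45148247978436656), np.float64(-73.0)), (np.float64(0.4511784511784512), np.float64(-72.75))] n 670
```

```bash
cat > ovc.py <<'E'
from h import *
import sys
k=sys.argv[1];AX={"top":np.array([.5111,-.1516]),"side":np.array([.5117,-.1501])}
out=[]
for n,b,f in(("top",(290,185,325,220),11),("side",(240,235,275,270),11)):
    x0,y0,x1,y1=b;base=cv2.resize(cv2.imread(f"pics/{n}{k}.png")[y0:y1,x0:x1],None,fx=f,fy=f,interpolation=cv2.INTER_CUBIC)
    base=cv2.convertScaleAbs(base,alpha=1.5)
    for th in map(float,sys.argv[2:4]):
        im=base.copy();c,s=np.cos(np.radians(th)),np.sin(np.radians(th));e=np.array([c,s]);w=np.array([-s,c])
        def pl(P,col):
            q=(proj(n,P)+.5-[x0,y0])*f-.5;cv2.polylines(im,[np.round(q*8).astype(np.int32)],False,col,1,cv2.LINE_AA,3)
        g=lambda r,l,z:[*(AX[n]+r*e+l*w),z]
        pl([g(.052,.014,.068),g(.096,.014,.068),g(.096,-.014,.068),g(.052,-.014,.068)],(0,255,0))
        t=np.linspace(0,6.29,30)
        for z in(.118,):pl(np.c_[AX[n][0]+.08*c+.009*np.cos(t),AX[n][1]+.08*s+.009*np.sin(t),0*t+z],(255,0,255))
        pl(np.c_[AX[n][0]+.054*np.cos(t),AX[n][1]+.054*np.sin(t),0*t+.07],(255,255,0))
        pl([g(.05,0,.068),g(.096,0,.068)],(255,255,255))
        m=np.radians(-73.5);pl([[AX[n][0]+r*np.cos(m),AX[n][1]+r*np.sin(m),.051] for r in(.096,.115)],(0,255,255))
        out.append(im)
o=np.vstack([np.hstack(out[:2]),np.hstack(out[2:])]);cv2.imwrite(f"pics/ovc{k}.png",cv2.resize(o,(760,600) if 0 else None,fx=.77,fy=.77,interpolation=cv2.INTER_AREA))
E
python3 ovc.py 5 -71 -73.5
```

```text
(no output)
```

View pics/ovc5.png

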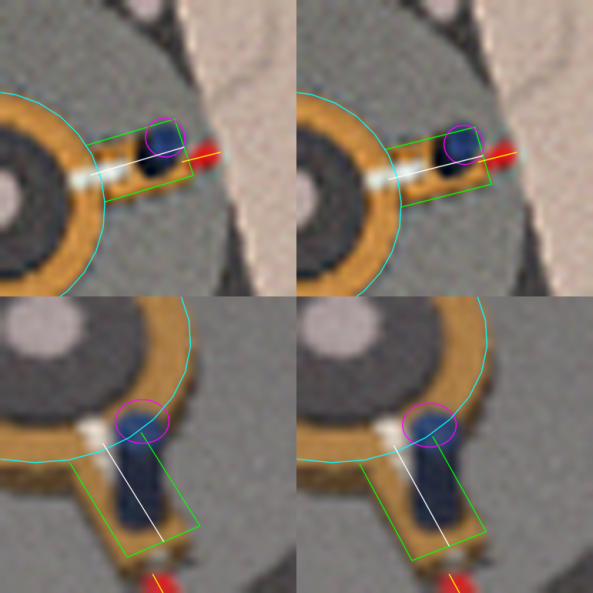

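```bash
cat > avg.py <<'E'
from h import *
import sys
k=sys.argv[1]
for n in("top","side"):
    a=np.mean([manip.camera(n).astype(float) for _ in range(6)],0)
    cv2.imwrite(f"pics/{n}{k}.png",np.round(a[:,:,::-1]).astype(np.uint8))
E
python3 avg.py 6; python3 col.py 6; sed -i 's/{n}5.png/{n}6.png/' meas.py; python3 meas.py
sed -i 's/"side":np.array(\[.5117,-.1501\])/"side":np.array([.5122,-.1535])/' ovc.py
python3 ovc.py 6 -71 -73.5
```

```text
top white n 207 mean [ 0.528 -0.205] r 0.045008365744938265 0.06804115959787035 ang -72.46124492372125
  red ang -73.70823391666362 [ 0.5409 -0.2537]
  lug IoU best [(np.float64(0.5544354838709677), np.float64(-70.5)), (np.float64(0.5533199195171026), np.float64(-71.75)), (np.float64(0.5533199195171026), np.float64(-72.0)), (np.float64(0.5522088353413654), np.float64(-70.0))] n 275
side white n 54 mean [ 0.5259 -0.202 ] r 0.045046894071391765 0.05380526022789918 ang -74.26886367221235
  red ang -73.39167974041794 [ 0.54   -0.2467]
  lug IoU best [(np.float64(0.4240766073871409), np.float64(-71.5)), (np.float64(0.421195652173913), np.float64(-74.0)), (np.float64(0.41778975741239893), np.float64(-73.0)), (np.float64(0.4175084175084175), np.float64(-72.75))] n 620
top ring c [ 0.5111 -0.1517] med resid 0.0006121171068404763
 red c [ 0.5413 -0.2539] r 0.09894957759698163 0.11347390597169292 dir deg -73.55011371524336 132
 blue px n 313 centroid px 306.8917731629393 202.73921725239617 ymin 199.625
 tcp px [[224.4628 236.2289]]
side ring c [ 0.5126 -0.1546] med resid 0.0010556656448497403
 red c [ 0.5411 -0.2498] r 0.09063178432370465 0.10737372150723026 dir deg -73.31272625556284 249
 blue px n 481 centroid px 255.70244282744284 253.23570686070687 ymin 248.875
 tcp px [[189.1377 148.5095]]
```

View pics/ovc6.png

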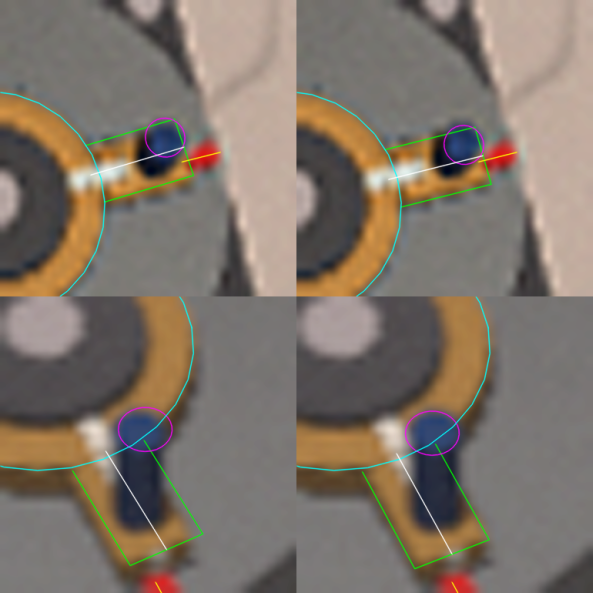

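```bash
python3 - <<'E'
from plan import *
a=manip.state()["tcp_pos"];b=np.array([.5352,-.2263,.19])
h=[.26,.26,.25,.24,.23]
rows([([*(a+(b-a)*k/7)[:2],h[k-1]],54.8-68.2*k/7) for k in range(1,6)],-1)
E
```

```text
t 7.575 p [0.3747 0.0828 0.2498] phi 55.10830624390774 F [-0.0992 -0.515  -0.3684] w 0.0013401729675583745 j [ 0.07   -0.2939  1.6811 -0.0006  1.7548 -0.8919]
[-0.0, 0.0, 10.1, -0.0441, -0.0231, -0.0102, -1]
[-0.0, 0.0, 19.8, -0.0881, -0.0462, -0.0102, -1]
[-0.0, 0.0, 29.5, -0.1322, -0.0693, -0.0001, -1]
[-0.0, 0.0, 39.3, -0.1763, -0.0924, 0.0099, -1]
[-0.0, 0.0, 49.0, -0.2203, -0.1155, 0.0199, -1]
```

>>> carry_out:
  increments:
    - [[0,0,10,-0.044,-0.023,-0.01,-1],[0,0,20,-0.088,-0.046,-0.01,-1],[0,0,29.5,-0.132,-0.069,0,-1],[0,0,39.3,-0.176,-0.092,0.01,-1],[0,0,49,-0.22,-0.1155,0.02,-1]]

```text
clock: 8.2
tcp_pos: [0.4897, -0.1392, 0.2296]
tool_rot: [2.106, 2.33, -0.0]
ft_force: [0.9, 0.1, 0.3]
width: 0.997
```

```bash
python3 - <<'E'
from plan import *
a=manip.state()["tcp_pos"];b=np.array([.5352,-.2263,.18])
rows([(a+(b-a)*k/2,6.2-19.6*k/2) for k in range(1,3)],-1)
E
```

```text
t 8.2 p [ 0.4897 -0.1392  0.2296] phi 5.789347785804932 F [0.8617 0.1223 0.2989] w 0.9972506741300526 j [-0.3881 -0.0039  1.4685 -0.0004  1.6767 -0.4892]
[0.0, 0.0, 9.4, -0.0456, 0.0182, 0.0248, -1]
[0.0, 0.0, 19.2, -0.0912, 0.0364, 0.0497, -1]
```

>>> carry_out:
  increments:
    - [[0,0,9.4,-0.0456,0.018,0.025,-1],[0,0,19.2,-0.0912,0.0364,0.05,-1],[0,0,19.2,-0.0912,0.0364,0.05,-1],[0,0,19.2,-0.0912,0.0364,0.05,-1]]

```text
clock: 8.7
tcp_pos: [0.5351, -0.2259, 0.1797]
tool_rot: [-2.464, -1.948, 0.0]
ft_force: [0.2, 0.6, 0.4]
width: 1.002
```

```bash
python3 - <<'E'
from plan import *
a=manip.state()["tcp_pos"];b=np.array([.5352,-.2263,.077])
rows([(a+(b-a)*k/3,-13.4) for k in range(1,4)],-1)
E
```

```text
t 8.7 p [ 0.5351 -0.2259  0.1797] phi -13.35710817445588 F [0.2106 0.5661 0.4075] w 1.0020464209797308 j [-0.4972  0.1712  1.3794  0.0001  1.5915 -0.264 ]
[-0.0, -0.0, 0.0, -0.0001, 0.0001, 0.0342, -1]
[-0.0, -0.0, 0.0, -0.0003, 0.0002, 0.0685, -1]
[-0.0, -0.0, 0.0, -0.0004, 0.0002, 0.1027, -1]
```

>>> carry_out:
  increments:
    - [[0,0,0,0,0,0.034,-1],[0,0,0,0,0,0.068,-1],[0,0,0,0,0,0.1025,-1],[0,0,0,0,0,0.1025,-1]]

```text
clock: 9.2
tcp_pos: [0.5334, -0.2237, 0.0757]
tool_rot: [-2.459, -1.948, 0.003]
ft_force: [0.5, -0.3, 0.4]
width: 1.003
```

>>> carry_out:
  increments:
    - [[0,0,0,0,0,0,0.3],[0,0,0,0,0,0,0.7],[0,0,0,0,0,0,1],[0,0,0,0,0,0,1],[0,0,0,0,0,0,1]]

```text
clock: 9.82
tcp_pos: [0.5353, -0.2253, 0.0774]
tool_rot: [2.462, 1.949, 0.0]
ft_force: [3.5, -3.3, 2.1]
width: 0.198
```

```bash
python3 arc.py 1 1
```

```text
r 0.07663226237198913 ang -71.89443463957679 to mark -73.5: 1.6055653604232134
t 9.825 p [ 0.5353 -0.2253  0.0774] phi -13.260027840263897 F [ 3.4993 -3.2708  2.0681] w 0.1975751208873657 j [-0.4959  0.2326  1.5157 -0.0003  1.3922 -0.2644]
[0.1, 0.0, 1.0, -0.0007, -0.0011, 0.0004, 1]
```

>>> carry_out:
  increments:
    - [[0,0,0,0,0,0,0.2],[0,0,0,0,0,0,-0.5],[0,0,0,0,0,0,-1],[0,0,0,0,0,-0.05,-1],[0,0,0,0,0,-0.11,-1]]

```text
clock: 10.45
tcp_pos: [0.534, -0.2245, 0.1863]
tool_rot: [-2.46, -1.948, 0.003]
ft_force: [0.2, -1.2, 1.0]
width: 1.001
```

```bash
python3 - <<'E'
from plan import *
a=manip.state()["tcp_pos"];b=np.array([.375,.083,.25])
rows([(a+(b-a)*k/7+[0,0,.02*(k<3)],-13.3+68.3*k/7) for k in range(1,6)],-1)
E
```

```text
t 10.45 p [ 0.534  -0.2245  0.1863] phi -13.253076482478098 F [ 0.2276 -1.1759  0.9675] w 1.0010682486513671 j [-0.4957  0.1678  1.3701 -0.0002  1.608  -0.2644]
[-0.2, -0.1, -9.7, 0.0376, -0.0323, -0.0289, -1]
[-0.2, -0.1, -19.5, 0.0751, -0.0645, -0.0379, -1]
[-0.2, -0.1, -29.2, 0.1127, -0.0966, -0.0268, -1]
[-0.2, -0.1, -39.0, 0.1502, -0.1288, -0.0357, -1]
[-0.2, -0.2, -48.7, 0.1878, -0.161, -0.0447, -1]
```

>>> carry_out:
  increments:
    - [[0,0,-9.7,0.0375,-0.032,-0.03,-1],[0,0,-19.5,0.075,-0.0645,-0.045,-1],[0,0,-29.2,0.113,-0.0965,-0.055,-1],[0,0,-39,0.15,-0.129,-0.06,-1],[0,0,-48.7,0.188,-0.161,-0.063,-1]]

```text
clock: 11.08
tcp_pos: [0.4195, -0.0033, 0.2504]
tool_rot: [-1.431, -2.792, -0.001]
ft_force: [-0.1, -0.3, 1.0]
width: 0.999
```

```bash
python3 - <<'E'
from plan import *
a=manip.state()["tcp_pos"];b=np.array([.375,.083,.25])
rows([(a+(b-a)*k/2,35.5+19.5*k/2) for k in range(1,3)],1)
E
```

```text
t 11.075 p [ 0.4195 -0.0033  0.2504] phi 35.7454984920564 F [-0.1284 -0.2802  1.0399] w 0.9986351111638069 j [-0.1446 -0.2081  1.6128  0.0017  1.7406 -0.7682]
[-0.1, -0.2, -9.5, 0.048, 0.0072, 0.0004, 1]
[-0.1, -0.2, -19.3, 0.0961, 0.0143, 0.0008, 1]
```

>>> carry_out:
  increments:
    - [[0,0,-9.5,0.048,0.007,0,0],[0,0,-19.3,0.096,0.0143,0.001,1],[0,0,-19.3,0.096,0.0143,0.001,1],[0,0,-19.3,0.096,0.0143,0.001,1]]

```text
clock: 11.58
tcp_pos: [0.375, 0.0827, 0.2498]
tool_rot: [-0.943, -2.993, -0.001]
ft_force: [0.2, -0.5, -0.0]
width: 0.144
```

```bash
sed -i 's/range(6)/range(3)/' avg.py; python3 avg.py 7; python3 col.py 7
python3 ovc.py 7 -72 -73.5
```

```text
top white n 188 mean [ 0.5269 -0.2057] r 0.045008365744938265 0.06870726453632504 ang -73.67842753815157
  red ang -73.61154505139493 [ 0.5412 -0.2539]
  lug IoU best [(np.float64(0.5780933062880325), np.float64(-74.75)), (np.float64(0.5734406438631791), np.float64(-75.5)), (np.float64(0.5734406438631791), np.float64(-75.75)), (np.float64(0.572289156626506), np.float64(-72.25))] n 285
side white n 44 mean [ 0.5248 -0.2018] r 0.045046894071391765 0.054049307734889335 ang -75.54914926029147
  red ang -73.11737882375867 [ 0.5406 -0.2469]
  lug IoU best [(np.float64(0.41440217391304346), np.float64(-74.0)), (np.float64(0.4110512129380054), np.float64(-73.0)), (np.float64(0.4110512129380054), np.float64(-75.75)), (np.float64(0.4107744107744108), np.float64(-74.5))] n 610
```

View pics/ovc7.png

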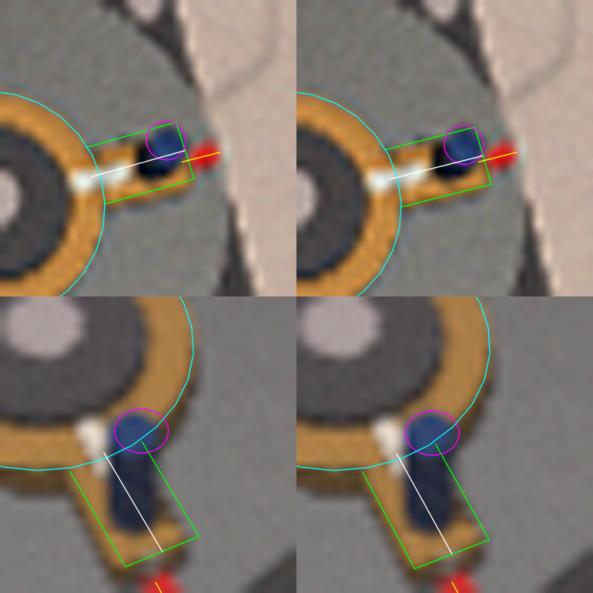

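```bash
python3 - <<'E'
import cv2,numpy as np
o=[]
for k in(6,7):
    for n,b in(("top",(270,180,325,225)),("side",(220,215,275,270))):
        x0,y0,x1,y1=b;a=cv2.imread(f"pics/{n}{k}.png")[y0:y0+45,x0:x1] if n=="top" else cv2.imread(f"pics/{n}{k}.png")[y1-45:y1,x0:x1]
        o.append(cv2.convertScaleAbs(cv2.resize(a,None,fx=6.5,fy=6.5,interpolation=cv2.INTER_LANCZOS4),alpha=1.5))
cv2.imwrite("pics/cmp67.png",np.vstack([np.hstack(o[:2]),np.hstack(o[2:])]))
E
```

```text
(no output)
```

View pics/cmp67.png

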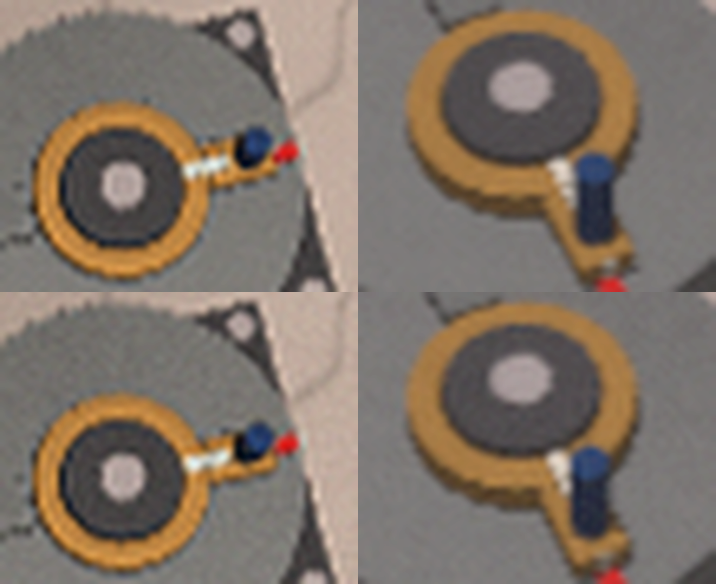

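Pointer and mark now agree to within about a degree: in the top view the white pointer is at -73.7° and the red mark at -73.6°. Next is the T-bar. I go down on its trailing side.

>>> carry_out:
  increments:
    - [[0,0,0,0,0,0.055,1],[0,0,0,0,0,0.112,1],[0,0,0,0,0,0.112,1]]

```text
clock: 12.25
tcp_pos: [0.3698, 0.0816, 0.1314]
tool_rot: [-0.943, -2.977, 0.008]
ft_force: [-1.3, -0.1, 0.8]
width: 0.003
```

```bash
cat > tb.py <<'E'
from plan import *
import sys
bo=np.array([.4455,.079])
s=manip.state();c=s["tcp_pos"];v=c[:2]-bo
R=Ro.from_rotvec(s["tool_rot"]).as_matrix();phi=np.degrees(np.arctan2(R[1,1],R[0,1]))
rad=np.array([np.cos(np.radians(phi+90)),np.sin(np.radians(phi+90))]);push=np.array([np.cos(np.radians(phi)),np.sin(np.radians(phi))])
print("along bar",v@rad,"behind bar centre",-v@push,"pusher-parallel dir",phi+90,"M",s["moment"])
tot,n=float(sys.argv[1]),int(sys.argv[2])
# desired: at r=.06, behind by 'b'
b=-v@push
W=[]
for k in range(1,n+1):
    f=np.radians(phi-tot*k/n);u=np.array([np.cos(f),np.sin(f)]);w=np.array([-np.sin(f),np.cos(f)])
    W.append(([*(bo+.06*w-b*u),.138],np.degrees(f)))
rows(W,1)
E
python3 tb.py 15 3; python3 snap.py 8
```

```text
along bar 0.0634514429733061 behind bar centre 0.041415355119134814 pusher-parallel dir 144.86915693296118 M [-0.0424  0.0126  0.0219]
t 12.25 p [0.3698 0.0816 0.1314] phi 54.86915693296117 F [-1.3058 -0.129   0.7519] w 0.002576112710934388 j [ 0.0654 -0.2525  1.8847  0.0022  1.5285 -0.8923]
[-0.6, -0.9, 5.0, 0.0, 0.0053, -0.0066, 1]
[-0.7, -0.9, 10.0, 0.0029, 0.011, -0.0066, 1]
[-0.7, -0.8, 15.0, 0.0053, 0.0169, -0.0066, 1]
top tcp px [226.4262 239.7021] zoom [-12.7951 360.3086]
side tcp px [193.2568 174.3609] zoom [14.5272 98.9437]
12.35 [0.3759 0.0822 0.1391] [ 0.0657 -0.2556  1.8714  0.0023  1.5281 -0.8924] [ 0.9494 -0.3202  1.4223] -0.0009321258884346191
```

View pics/side8.png

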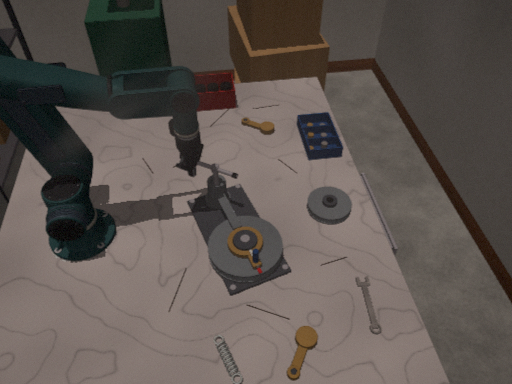

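```bash
python3 tb.py 30 5
```

```text
along bar 0.05873546118257759 behind bar centre 0.037406245904582504 pusher-parallel dir 144.88653674573928 M [ 0.0079 -0.0125 -0.0499]
t 12.35 p [0.3759 0.0822 0.1391] phi 54.88653674573928 F [ 0.9494 -0.3202  1.4223] w -0.0009321258884346191 j [ 0.0657 -0.2556  1.8714  0.0023  1.5281 -0.8924]
[0.0, -0.2, 6.0, 0.0048, 0.0065, 0.0012, 1]
[0.0, -0.2, 12.0, 0.0077, 0.0133, 0.0012, 1]
[-0.0, -0.2, 18.0, 0.0099, 0.0204, 0.0012, 1]
[-0.0, -0.2, 24.0, 0.0113, 0.0276, 0.0012, 1]
[-0.0, -0.2, 30.0, 0.0119, 0.035, 0.0012, 1]
```

>>> carry_out:
  increments:
    - [[0,0,6,0.005,0.0065,0.001,1],[0,0,12,0.0077,0.0133,0.001,1],[0,0,18,0.01,0.0204,0.001,1],[0,0,24,0.0113,0.0276,0.001,1],[0,0,30,0.012,0.035,0.001,1]]

```text
clock: 12.98
tcp_pos: [0.3891, 0.1165, 0.1433]
tool_rot: [1.694, 2.64, 0.003]
ft_force: [-2.3, -5.1, 1.3]
width: -0.002
```

```bash
sed -i 's/^b=-v@push/b=float(sys.argv[3]) if len(sys.argv)>3 else -v@push/' tb.py; python3 tb.py 30 5 .026
```

```text
along bar 0.05760025113379878 behind bar centre 0.03558394716223951 pusher-parallel dir 114.63291329876152 M [-0.9287  0.2709 -0.062 ]
t 12.975 p [0.3891 0.1165 0.1433] phi 24.632913298761522 F [-2.3446 -5.0572  1.3276] w -0.0015702152184737497 j [ 0.1526 -0.2105  1.8274 -0.0018  1.52   -0.2772]
[0.2, 0.2, 6.0, 0.0048, 0.016, 0.0053, 1]
[0.2, 0.1, 12.0, 0.0065, 0.0226, 0.0053, 1]
[0.3, 0.1, 18.0, 0.0075, 0.0294, 0.0054, 1]
[0.3, 0.1, 24.0, 0.0078, 0.0362, 0.0054, 1]
[0.3, 0.1, 30.0, 0.0074, 0.043, 0.0054, 1]
```

```bash
python3 - <<'E'
s=open('tb.py').read()
s=s.replace("W.append(([*(bo+.06*w-b*u)","bk=-v@push+(b+v@push)*k/n;W.append(([*(bo+.06*w-bk*u)")
open('tb.py','w').write(s)
E
python3 tb.py 20 5 .0235
```

```text
along bar 0.05760025113379878 behind bar centre 0.03558394716223951 pusher-parallel dir 114.63291329876152 M [-0.9287  0.2709 -0.062 ]
t 12.975 p [0.3891 0.1165 0.1433] phi 24.632913298761522 F [-2.3446 -5.0572  1.3276] w -0.0015702152184737497 j [ 0.1526 -0.2105  1.8274 -0.0018  1.52   -0.2772]
[0.2, 0.2, 4.0, 0.0046, 0.0067, 0.0053, 1]
[0.2, 0.2, 8.0, 0.0061, 0.0135, 0.0053, 1]
[0.2, 0.1, 12.0, 0.007, 0.0203, 0.0053, 1]
[0.3, 0.1, 16.0, 0.0072, 0.0272, 0.0054, 1]
[0.3, 0.1, 20.0, 0.0068, 0.034, 0.0054, 1]
```

>>> carry_out:
  increments:
    - [[0,0,4,0.0046,0.0067,0.003,1],[0,0,8,0.006,0.0135,0.005,1],[0,0,12,0.007,0.02,0.005,1],[0,0,16,0.0072,0.027,0.005,1],[0,0,20,0.0068,0.034,0.005,1]]

```text
clock: 13.6
tcp_pos: [0.4186, 0.138, 0.1431]
tool_rot: [2.129, 2.304, 0.01]
ft_force: [-6.7, 0.6, 1.9]
width: -0.002
```

```bash
python3 tb.py 15 5 .0235; python3 snap.py 9
```

```text
along bar 0.06091221218793893 behind bar centre 0.022152708622288086 pusher-parallel dir 94.52026595710349 M [0.1862 0.9916 0.0235]
t 13.6 p [0.4186 0.138  0.1431] phi 4.520265957103489 F [-6.7256  0.5869  1.9034] w -0.00220899482484988 j [ 0.1896 -0.1307  1.7603 -0.      1.5039  0.1108]
[0.5, -0.1, 3.0, 0.0002, 0.0029, 0.0051, 1]
[0.5, -0.1, 6.0, 0.0011, 0.0058, 0.0051, 1]
[0.5, -0.1, 9.0, 0.0019, 0.0088, 0.0052, 1]
[0.5, -0.1, 12.0, 0.0026, 0.0119, 0.0052, 1]
[0.5, -0.1, 15.0, 0.0031, 0.0149, 0.0052, 1]
top tcp px [211.9452 226.6271] zoom [-70.7191 308.0085]
side tcp px [205.457 160.552] zoom [63.3279 43.7081]
13.7 [0.4195 0.1381 0.143 ] [ 0.1897 -0.1301  1.7599 -0.0003  1.5018  0.1088] [-3.111   0.2766  2.517 ] 0.0025682480992516945
```

View pics/side9.png

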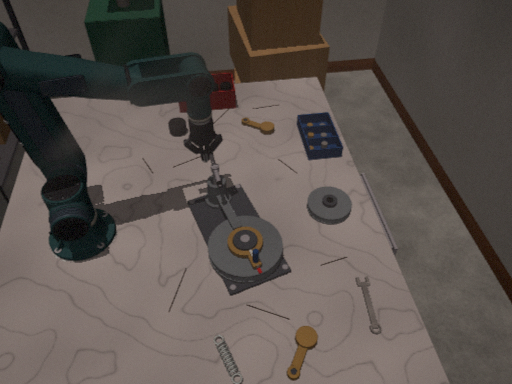

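>>> carry_out:
  increments:
    - [[0,0,4,0.0005,0.004,0.003,1],[0,0,8,0.0016,0.008,0.005,1],[0,0,12,0.0025,0.012,0.005,1],[0,0,16,0.003,0.016,0.005,1],[0,0,20,0.0033,0.02,0.005,1]]

```text
clock: 14.32
tcp_pos: [0.4403, 0.1438, 0.142]
tool_rot: [2.496, 1.9, 0.019]
ft_force: [-5.3, 1.2, 1.9]
width: -0.001
```

```bash
python3 tb.py 8 4 .022
```

```text
along bar 0.061092053326997194 behind bar centre 0.022273387118673247 pusher-parallel dir 74.55694235048324 M [0.2472 0.7978 0.0122]
t 14.325 p [0.4403 0.1438 0.142 ] phi -15.443057649516765 F [-5.3061  1.2397  1.9337] w -0.0005086045754965086 j [ 0.1924 -0.0819  1.7185  0.0011  1.4917  0.4619]
[0.6, -0.4, 2.0, -0.0004, 0.0021, 0.004, 1]
[0.6, -0.4, 4.0, 0.0003, 0.0043, 0.004, 1]
[0.6, -0.4, 6.0, 0.0009, 0.0066, 0.004, 1]
[0.6, -0.4, 8.0, 0.0014, 0.0088, 0.0041, 1]
```

>>> carry_out:
  increments:
    - [[0,0,2,0,0.0021,0.003,1],[0,0,4,0.0003,0.0043,0.004,1],[0,0,6,0.0008,0.0066,0.004,1],[0,0,8,0.0013,0.0088,0.004,1]]

```text
clock: 14.82
tcp_pos: [0.4505, 0.144, 0.1419]
tool_rot: [2.623, 1.722, 0.027]
ft_force: [-5.0, 2.3, 1.8]
width: -0.001
```

```bash
python3 tb.py 4 4 .0215
```

```text
along bar 0.061570833041560274 behind bar centre 0.021282050866249073 pusher-parallel dir 66.55339790046538 M [0.4044 0.7925 0.0636]
t 14.825 p [0.4505 0.144  0.1419] phi -23.44660209953462 F [-4.9722  2.3116  1.7922] w -0.0012786458200300843 j [ 0.187  -0.0627  1.7007  0.0034  1.4863  0.5958]
[0.7, -0.7, 1.0, -0.0013, 0.0009, 0.0039, 1]
[0.7, -0.7, 2.0, -0.0009, 0.0019, 0.0039, 1]
[0.7, -0.7, 3.0, -0.0006, 0.003, 0.004, 1]
[0.7, -0.7, 4.0, -0.0003, 0.004, 0.004, 1]
```

>>> carry_out:
  increments:
    - [[0,0,1,0,0.001,0.001,1],[0,0,2,0,0.002,0.001,1],[0,0,2,0,0.003,0.001,1]]

```text
clock: 15.2
tcp_pos: [0.4537, 0.1441, 0.1436]
tool_rot: [2.654, 1.679, 0.031]
ft_force: [-4.4, 2.9, -2.3]
width: 0.006
```

```bash
python3 tb.py 4 4 .021
```

```text
along bar 0.06231524628117805 behind bar centre 0.02046542252797513 pusher-parallel dir 64.62160036643758 M [0.5203 0.7641 0.0555]
t 15.2 p [0.4537 0.1441 0.1436] phi -25.37839963356243 F [-4.4227  2.9164 -2.2634] w 0.005620445986012757 j [ 0.184  -0.058   1.693   0.0063  1.4878  0.6264]
[0.7, -0.9, 1.0, -0.0021, 0.0009, 0.0055, 1]
[0.6, -0.9, 2.0, -0.0017, 0.0018, 0.0056, 1]
[0.6, -0.9, 3.0, -0.0014, 0.0027, 0.0056, 1]
[0.6, -0.9, 4.0, -0.0011, 0.0036, 0.0056, 1]
```

Force is still only the friction level (about 5 N), so the bar is not at its stop yet. I continue in small steps.

>>> carry_out:
  increments:
    - [[0,0,1,0,0.001,0.002,1],[0,0,2,0,0.002,0.003,1],[0,0,3,0,0.003,0.003,1],[0,0,3,0,0.003,0.003,1]]

```text
clock: 15.7
tcp_pos: [0.4559, 0.1443, 0.1436]
tool_rot: [-2.694, -1.61, -0.032]
ft_force: [-8.6, 3.0, 1.3]
width: -0.001
```

>>> carry_out:
  increments:
    - [[0,0,0,0,0.001,0.001,1],[0,0,0,0,0.002,0.002,1],[0,0,0,0,0.003,0.002,1],[0,0,0,0,0.003,0.002,1]]

```text
clock: 16.2
tcp_pos: [0.4562, 0.1447, 0.1443]
tool_rot: [-2.688, -1.609, -0.027]
ft_force: [-13.2, 4.1, 2.3]
width: -0.003
```

```bash
python3 tb.py 2 2 .021
```

```text
along bar 0.06297033445988541 behind bar centre 0.021616398786532705 pusher-parallel dir 61.81548801493937 M [0.6049 2.1115 0.028 ]
t 16.2 p [0.4562 0.1447 0.1443] phi -28.18451198506063 F [-13.2305   4.0524   2.3147] w -0.0030700233120140434 j [ 0.1787 -0.0492  1.6831  0.0146  1.4946  0.6696]
[0.1, -1.1, 1.0, -0.0027, 0.0014, 0.0063, 1]
[0.1, -1.1, 2.0, -0.0024, 0.0027, 0.0063, 1]
```

Commanding 3 mm moved the bar only 0.5 mm, and the force rose to 14 N. That looks like the stop, so I press a little further to confirm.

>>> carry_out:
  increments:
    - [[0,0,0,0,0.003,0.001,1],[0,0,0,0,0.006,0.001,1],[0,0,0,0,0.006,0.001,1],[0,0,0,0,0.006,0.001,1]]

```text
clock: 16.7
tcp_pos: [0.4561, 0.1447, 0.1445]
tool_rot: [-2.676, -1.607, -0.014]
ft_force: [-20.1, 6.9, 3.0]
width: -0.002
```

```bash
python3 tb.py 2 2 .021
```

```text
along bar 0.06295551146487222 behind bar centre 0.02146876403726747 pusher-parallel dir 61.98927635785205 M [0.9731 2.9966 0.0791]
t 16.7 p [0.4561 0.1447 0.1445] phi -28.01072364214795 F [-20.1337   6.8945   2.9778] w -0.002096159914199409 j [ 0.1734 -0.0412  1.675   0.0222  1.5071  0.661 ]
[-0.8, -1.0, 1.0, -0.0027, 0.0014, 0.0065, 1]
[-0.8, -1.0, 2.0, -0.0024, 0.0027, 0.0065, 1]
```

At the stop: 21 N and no movement. Now I back off and lift clear.

>>> carry_out:
  increments:
    - [[0,0,0,0,-0.01,0,1],[0,0,0,0,-0.03,0,1],[0,0,0,0,-0.03,-0.03,1],[0,0,0,0,-0.03,-0.08,1],[0,0,0,0,-0.03,-0.12,1]]

```text
clock: 17.32
tcp_pos: [0.4305, 0.1565, 0.2689]
tool_rot: [-2.677, -1.609, -0.022]
ft_force: [0.2, 0.2, -0.5]
width: 0.001
```

```bash
python3 - <<'E'
from plan import *
a=manip.state()["tcp_pos"];b=np.array([.30,.26,.28])
rows([(a+(b-a)*k/4,-28) for k in range(1,5)],1)
E
```

```text
t 17.325 p [0.4305 0.1565 0.2689] phi -27.992913362589704 F [ 0.2254  0.2078 -0.4919] w 0.0010519000448217693 j [ 0.2092 -0.1311  1.5111  0.0221  1.754   0.702 ]
[-0.5, -1.2, 0.0, 0.0076, -0.041, -0.0023, 1]
[-0.5, -1.2, 0.0, 0.0152, -0.0819, -0.0045, 1]
[-0.5, -1.2, 0.0, 0.0228, -0.1229, -0.0068, 1]
[-0.5, -1.2, 0.0, 0.0304, -0.1639, -0.0091, 1]
```

>>> carry_out:
  increments:
    - [[0,0,0,0.0075,-0.041,-0.002,1],[0,0,0,0.015,-0.082,-0.005,1],[0,0,0,0.023,-0.123,-0.007,1],[0,0,0,0.03,-0.164,-0.009,1],[0,0,0,0.03,-0.164,-0.009,1]]

```text
clock: 17.95
tcp_pos: [0.2984, 0.2612, 0.2823]
tool_rot: [-2.673, -1.615, -0.031]
ft_force: [0.2, 0.2, -0.6]
width: 0.004
```

```bash
python3 avg.py 10; python3 col.py 10; python3 - <<'E'
import cv2,numpy as np
o=[]
for n,b in(("top",(205,170,325,260)),("side",(185,150,295,290))):
    x0,y0,x1,y1=b;a=cv2.imread(f"pics/{n}10.png")[y0:y1,x0:x1];f=560/a.shape[0] if n=="side" else 3.6
    cv2.imwrite(f"pics/{n}10z.png",cv2.convertScaleAbs(cv2.resize(a,None,fx=f*1.0 if n=="side" else 6,fy=f if n=="side" else 6,interpolation=cv2.INTER_CUBIC),alpha=1.4))
E
```

```text
top white n 193 mean [ 0.5269 -0.2056] r 0.045008365744938265 0.06870726453632504 ang -73.70885259364948
  red ang -73.64577224652186 [ 0.5411 -0.2539]
  lug IoU best [(np.float64(0.565922920892495), np.float64(-74.75)), (np.float64(0.5613682092555332), np.float64(-75.5)), (np.float64(0.5613682092555332), np.float64(-75.75)), (np.float64(0.5602409638554217), np.float64(-72.25))] n 279
side white n 35 mean [ 0.5248 -0.2011] r 0.045046894071391765 0.05294382364829103 ang -75.32026345049518
  red ang -73.11018926999033 [ 0.5406 -0.2468]
  lug IoU best [(np.float64(0.438179347826087), np.float64(-74.0)), (np.float64(0.43463611859838275), np.float64(-73.0)), (np.float64(0.43463611859838275), np.float64(-75.75)), (np.float64(0.43434343434343436), np.float64(-74.5))] n 645
```

View pics/top10z.png

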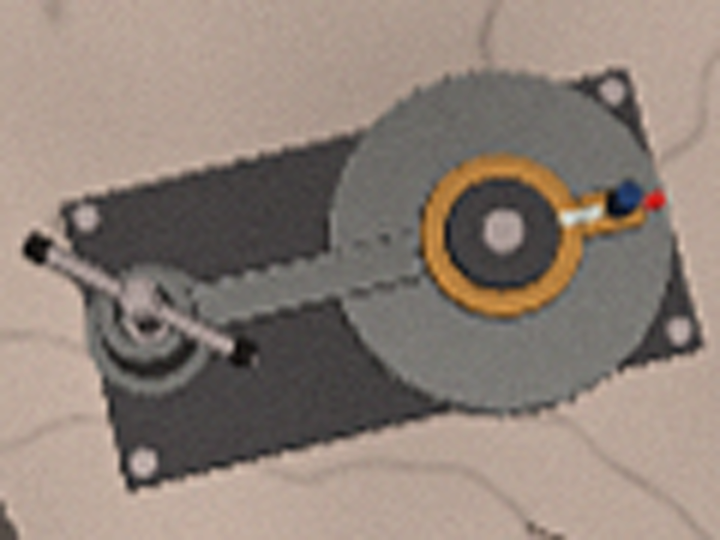

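View pics/side10z.png

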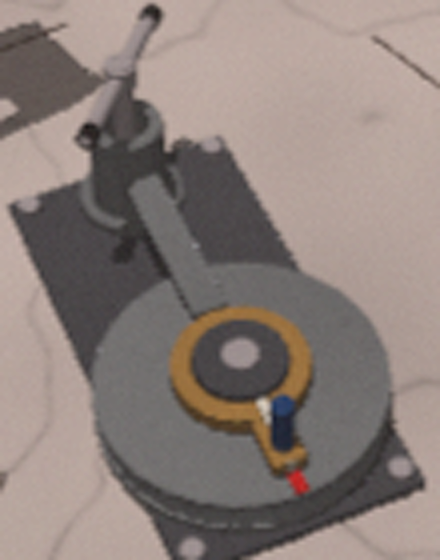

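View pics/top10.png

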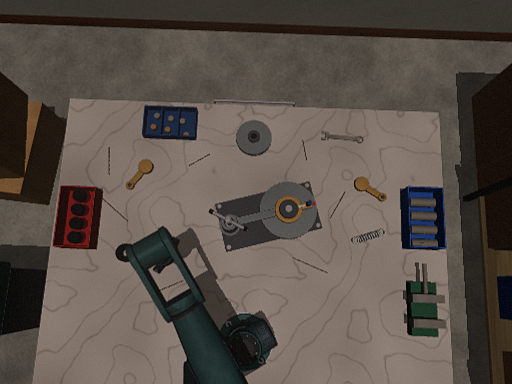

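```bash
sed -i 's/{n}6.png/{n}10.png/' meas.py; python3 meas.py | grep -v tcp; python3 - <<'E'
from h import *
z=lambda x,y:(np.array([x,y])+.5)/6-.5+[205,170]
a=ray("top",z(38,248),.16);b=ray("top",z(243,352),.16);d=a-b
print("bar",a,b,np.linalg.norm(d),np.degrees(np.arctan2(d[1],d[0])),"mid",(a+b)/2)
for k in (0,7,10):
  for n,A in(("top",(.5111,-.1517)),("side",(.5125,-.1546)),("side",(.5117,-.1501))):
    im=cv2.imread(f"pics/{n}{k}.png");hsv=cv2.cvtColor(cv2.GaussianBlur(cv2.resize(im,None,fx=4,fy=4,interpolation=cv2.INTER_CUBIC),(0,0),2),cv2.COLOR_BGR2HSV).astype(int)
    yy,xx=np.mgrid[:hsv.shape[0],:hsv.shape[1]];xx=(xx+.5)/4-.5;yy=(yy+.5)/4-.5
    c=proj(n,[*A,.07])[0];m=(np.hypot(xx-c[0],yy-c[1])<30)&(hsv[...,0]>98)&(hsv[...,0]<135)&(hsv[...,1]>60)
    u=np.array([xx[m].mean(),yy[m].mean()])
    f=least_squares(lambda q:proj(n,[A[0]+.08*np.cos(q[0]),A[1]+.08*np.sin(q[0]),q[1]])[0]-u,[-1.25 if k else -.2,.093])
    print(k,n,m.sum(),u,"ang",np.degrees(f.x[0]),"z",f.x[1])
E
```

```text
top ring c [ 0.511  -0.1517] med resid 0.0006280563368110254
 red c [ 0.5412 -0.2538] r 0.09894415568174993 0.11346965323788978 dir deg -73.55031172819048 133
 blue px n 313 centroid px 307.17372204472844 203.16892971246006 ymin 200.125
side ring c [ 0.5126 -0.1546] med resid 0.0010476966928953113
 red c [ 0.5414 -0.2499] r 0.09198005542708965 0.10744413183607679 dir deg -73.16785645718726 246
 blue px n 491 centroid px 255.00992871690428 253.33579429735235 ymin 248.875
bar [0.4761 0.1439 0.16  ] [0.4162 0.0136 0.16  ] 0.14340104343261176 65.3205219926745 mid [0.4462 0.0788 0.16  ]
0 top 283 [294.2354 187.6568] ang -13.514945601109872 z 0.10687466330891396
0 side 781 [271.2025 236.1343] ang -17.160632252250213 z 0.10791052383626722
0 side 772 [271.1755 236.1742] ang -11.28782274919433 z 0.09151624980035206
7 top 306 [308.893  202.4011] ang -73.99609271716987 z 0.10444883246368837
7 side 840 [255.1815 254.678 ] ang -74.67777868064448 z 0.10075727295072959
7 side 840 [255.1815 254.678 ] ang -73.56641430177126 z 0.09369814216975296
10 top 301 [308.8659 202.4057] ang -73.92670625251456 z 0.10382367548045496
10 side 844 [255.1854 254.6816] ang -74.66915788625862 z 0.10073276378926853
10 side 844 [255.1854 254.6816] ang -73.55766086140474 z 0.09367310228991836
```

```bash
python3 - <<'E'
from plant import manip
s=manip.state();print(s["clock"],s["ft_force"],s["dq"])
print(manip.close_job())
E
```

```text
18.25 [0.4211416  0.69012849 1.01784224] [-0.00141906  0.00479805  0.00173721  0.00209159  0.00088968  0.00177107]
the job is handed in; nothing more can be done
None
```

The collar is on its mark, the clamp nut is tight against its stop, and I handed the job in at 18.25 s. No verdict is reported at hand-in.

- **Collar:** I gripped the blue lug and turned it clockwise about 60°. It ended slightly short, so I let go, looked from a clear view, gripped again and moved it just over 1° more.
- **T-bar:** I then pushed it clockwise with the closed fingers until it met its stop. At 21 N it did not move any further. I backed off and lifted the arm clear.

**Last checks**
- **Collar on its mark:** In the top view the pointer is at -73.7° and the red mark at -73.6°. Lug-based estimates range from -73.6° to -74.7°, so the collar is at the mark or up to about 1° past it. The side view's pointer reading of -75.3° disagrees, but the lug hides part of the pointer there, so I set it aside. Readings before and after the T-bar work agree, so the collar stayed put.
- **T-bar at its stop:** The bar lies at 65.3°, against about 65.1° expected at the stop.
- **Loose parts:** The flyweights, spring, bushing and pulley are at the same pixel positions in the top view as at the start.
- **Forces:** The highest tool force I read was about 21 N, at the stop.

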